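Snug the retaining rings of the scanner lenses and pack them in their case

ROBOT

A 6-joint arm with a two-finger parallel gripper is mounted at the origin on the work surface. World frame = base frame: x ahead of the robot, y to its left, z up, the work surface at z = 0. Lengths are in m, angles in degrees, forces in N, time in s.
With the tool pointing down it reaches from about 0.325 to 0.9 m from the base axis. Payload 6.1 kg.
Tool frame: the origin (TCP) lies on the centre line of the jaws, within the pads' length; the fingertips stand 14 mm ahead of it and the grasp point (between the pads) lies 5 mm behind it (manip.finger_overhang is the distance from the TCP to the fingertips, in m); z points along the fingers, y is the direction in which the jaws open and shut (so a half turn about z gives the same grasp; the last joint's range is limited). The gripper opens to 85 mm and grips with 20 to 120 N. Pads are 22 mm wide; open, the fingers measure 114 mm over their backs; the gripper's body (76 mm by 85 mm) begins 54 mm behind the grasp point. The pads swing forward as they close: fully open they stand 13 mm farther back than shut.
Start: joints at [-75.865, 12.628, 87.462, -0, 79.91, -7.225], TCP at [0.228, -0.582, 0.214] pointing down, gripper open.
Joint ranges: [-170.65, 170.65], [-52.31, 119.04], [5.05, 147.46], [-71.25, 251.25], [11.57, 151.72], [-153.62, 153.62]. Speed limits (degrees/s): [147.25, 147.25, 172.46, 180, 180, 180].

INTERFACE

Orientations are given as a 3x3 rotation matrix whose columns are the frame's x, y, z axes.
In Python, from plant import manip, vision gives the robot as it stands.
- The arm moves only by the tool move_arm, never from a script. Its arguments are lists of equal length, an entry for each row: "travel": the shift along the tool's x, y, z scaled (see below), a list of three; "spin": the turn about the tool's z scaled (see below); "jaw": the gripper's target within -1 to 1 (shut at 1, half-way at 0, fully open at -1). A call has 1 to 12 rows; each row is the pose to reach, as a shift and turn from the pose commanded when the call began, along the tool's axes at that moment; what a row does not reach only later rows make up. The controller multiplies each number of a shift by 0.2 m and each number of a turn by pi/2 rad. A row lasts 1/8 s, in which the tool goes at most 62.5 mm and 10.7 degrees, less where a joint would pass 70% of its speed; a pose out of reach is approached as far as the arm can. A call with a number of a shift or a turn outside -1 to 1 is refused whole. A call with a gripper value outside its range is refused whole. The fingers move at their own pace and stop on an object; the grip force is fixed at half the most. Time passes only in rows, so rows that repeat a pose let the fingers close. It gives the time, the measured TCP pose, the force and the opening at its end, in the units of the state.
- manip.state(): the state, without advancing time (a new reading comes with each control period).
- vision.get_image(name): name is "scene" or "top"; returns (picture, depth): 480x640x3 uint8, red, green, blue; 480x640 float32, m along the optical axis (not along the pixel's ray), 0 where there is no reading.
- vision.get_calibration(name): a dict with "mtx" (3x3 intrinsics, pixels), "pose" (4x4, takes a point from camera to world coordinates). Camera axes: x right, y down, z forward; pixel columns grow to the right and rows downward; lengths in m; the calibration is good to about 2 mm. A picture is of the moment at which its call begins. get_calibration takes no time and is no camera call.
- manip.hand_in(): hands the job in, once; it reports no verdict.
The state is a dict: "clock": time; "q": joint angles; "qvel": joint speeds; "tau": joint torques, N m; "position": TCP position; "tcp_rot": TCP orientation; "ft_force": force on the tool from outside, world axes, zero at the start; "wrist_torque": the same for the moment, N m; "gripper_width": finger opening in m.
Only numpy, scipy, OpenCV 4.12 (cv2) and the standard library are available. Lean on these libraries where they do the work, as an engineer would, in place of code of your own. Each camera call takes 0.05 s, during which the arm holds its last target.

TASK

The scanner lenses are back from cleaning with their retaining rings still slack. Put each lens standing on the bench, ring up, flat into a well of the lens case, and turn its ring clockwise to its stop with the two-pin spanner, never with the fingers; hang the spanner back in its stand. Then shut the lid and swing the bar over its tongue until it rests in the catch, leaving the other things on the bench where they are.

Things in the scene. Friction and masses are not known exactly. Their poses are not given: they have to be found in the camera images.
- case: Lens case fixed on the bench: black base 120 (its x) x 272 (its y) x 45 mm high, grey foam top with three square wells in a row along y. Origin: centre of its underside; -x side: front, with the swing bar; +x side: lid hinge, axis along y at x +62 mm, 46 mm above the bench.
- lid (a joint): Clear plastic lid with a black rim, shell 120 x 272 x 38 mm deep, 4 mm walls. 0 = shut (reaches 122 mm from the hinge axis to -x; top face 84 mm above the bench), grows to 1.75 rad = upright. A 36 x 28 x 4 mm steel tongue juts from the middle of its free rim. Stiff hinge (0.2 N m): stays where it is left, must be brought all the way down.
- latch (a joint): Steel swing bar, 12 x 6 mm, 94 mm long, level, on an upright pivot at case x -74, y +45 mm, 57 mm above the bench. 0 = closed: points to case -y, over the lid's tongue, end in the catch (a hook open to -x); grows to 1.0 rad as its end swings out to case -x (clockwise from above). Upright knob 10 mm wide, 60 to 82 mm above the bench, 62 mm from the pivot. Rubs (0.05 N m), stays where left.
- well0 (a point): Centre of the floor of the square well at the -y end of the case: 68 x 68 mm, 6 mm deep, sides along the case's axes, floor 39 mm above the bench. Wells are 84 mm apart; any lens fits any well.
- well1 (a point): Centre of the floor of the square well in the middle of the case: 68 x 68 mm, 6 mm deep, sides along the case's axes, floor 39 mm above the bench. Wells are 84 mm apart; any lens fits any well.
- well2 (a point): Centre of the floor of the square well at the +y end of the case: 68 x 68 mm, 6 mm deep, sides along the case's axes, floor 39 mm above the bench. Wells are 84 mm apart; any lens fits any well.
- lens0: Lens (absent in some starts): aluminium board 64 x 64 x 5 mm, sides along its x and y; on it a black barrel 54 mm wide, 5 to 35 mm above the underside, open on top (bore 49 mm wide, 18 deep). 0.25 to 0.4 kg. Origin: centre of the board's underside, z up. Loose on the bench, so it turns along with its ring unless a well holds its board.
- lens0_ring: Retaining ring of lens0, aluminium, recessed in the barrel: 48 mm outside, 24 inside, 4 thick, its top 6 mm below the barrel's rim (29 mm above the board's underside), two through holes 7.5 mm wide, 18.5 mm either side of its centre, 8 mm free depth below it. Origin: centre of its top face; x axis through both holes, z up.
- lens0_turn (a joint): Angle of that ring in lens0: near 0 = slack, grows as it is turned clockwise seen from above; 1.2 rad = its stop, screwed home. Rubs with 0.08 N m.
- lens1: Lens (absent in some starts): aluminium board 64 x 64 x 5 mm, sides along its x and y; on it a black barrel 54 mm wide, 5 to 35 mm above the underside, open on top (bore 49 mm wide, 18 deep). 0.25 to 0.4 kg. Origin: centre of the board's underside, z up. Loose on the bench, so it turns along with its ring unless a well holds its board.
- lens1_ring: Retaining ring of lens1, aluminium, recessed in the barrel: 48 mm outside, 24 inside, 4 thick, its top 6 mm below the barrel's rim (29 mm above the board's underside), two through holes 7.5 mm wide, 18.5 mm either side of its centre, 8 mm free depth below it. Origin: centre of its top face; x axis through both holes, z up.
- lens1_turn (a joint): Angle of that ring in lens1: near 0 = slack, grows as it is turned clockwise seen from above; 1.2 rad = its stop, screwed home. Rubs with 0.08 N m.
- lens2: Lens (absent in some starts): aluminium board 64 x 64 x 5 mm, sides along its x and y; on it a black barrel 54 mm wide, 5 to 35 mm above the underside, open on top (bore 49 mm wide, 18 deep). 0.25 to 0.4 kg. Origin: centre of the board's underside, z up. Loose on the bench, so it turns along with its ring unless a well holds its board.
- lens2_ring: Retaining ring of lens2, aluminium, recessed in the barrel: 48 mm outside, 24 inside, 4 thick, its top 6 mm below the barrel's rim (29 mm above the board's underside), two through holes 7.5 mm wide, 18.5 mm either side of its centre, 8 mm free depth below it. Origin: centre of its top face; x axis through both holes, z up.
- lens2_turn (a joint): Angle of that ring in lens2: near 0 = slack, grows as it is turned clockwise seen from above; 1.2 rad = its stop, screwed home. Rubs with 0.08 N m.
- stand_slot (a point): Wooden tool stand fixed on the bench, 74 (its x) x 44 (its y) x 46 mm high, with a slot 49 mm long (along its x), 10 mm wide and 40 mm deep in its top. This point: centre of the slot's mouth, on the stand's top face; axes as the stand's.
- spanner: Two-pin lens spanner: steel legs 5 mm wide, round-ended, 18.5 mm either side of centre along its x, pointing down; cross-bar 52 x 18 x 8 mm, underside 36 mm above the tips; grip bar 60 (x) x 12 (y) mm, 52 to 84 mm above the tips. 0.12 kg. Origin: midway between the tips, z up. Hangs in the stand, legs in the slot, cross-bar on its top (tips 10 mm above the bench), either way round.
- blower: Bystander: rubber blower bulb, 56 mm wide, 95 mm tall. Origin: under its middle. Not part of the job.
- loupe: Bystander: black loupe, 48 mm wide, 50 mm tall. Origin: under its middle. Not part of the job.
- film_tub: Bystander: black film tub, 34 mm wide, 51 mm tall. Origin: under its middle. Not part of the job.
- tape: Bystander: roll of tape lying flat, 84 mm wide, 19 mm high. Origin: under its middle. Not part of the job.
- lens_cap: Bystander: black lens cap lying flat, 58 mm wide. Origin: under its middle. Not part of the job.
- driver: Bystander: screwdriver lying flat, 150 mm long. Not part of the job.
- prints: Bystander: banded pack of prints, 100 x 150 x 16 mm. Origin: under its middle. Not part of the job.
Things that resemble listed ones, but are neither listed nor needed, are in the scene too. What is shaped like the lens1 but orange is not meant. Of the things shaped like the spanner, the steel one is meant.

How it is judged:
By the outcome, as a careful person would: the job done as asked, in the order asked, and still so for the second after the job is handed in, with the robot touching nothing.
Of lens0, lens1, lens2 only 2 to 3 are there at a start; the rules pass over those that are not, and their reading is None.
At some moment in a run one of lens0, lens1, lens2 may be knocked a few centimetres aside while the robot is not near it.
It also fails if it takes over 210 s, if anything falls off the work surface, if the arm or the gripper's body presses on something with over 40 N, if the wrist force passes 120 N, or if a joint passes its speed limit or range.

## Working session

There is one attempt and no reset: what is moved stays moved. The work goes in short steps, Python scripts to look and compute and a tool call to move; the robot and the scene stay as the last step left them, time stands still between calls to the robot, and variables do not carry over. Pictures are saved under pics/ and viewed, and the job is handed in when it is done.

Besides the shell and the picture viewer there is one more tool, called after "Call:" as name(argument=value, ...) on one line, values as JSON. move_arm: Moves the arm, as the interface text tells. Its arguments: {"type":"object","properties":{"travel":{"type":"array"},"spin":{"type":"array"},"jaw":{"type":"array"}},"required":["travel","spin","jaw"]}

```bash
ls; mkdir -p pics
python3 - <<'E'
from plant import manip, vision
import cv2, numpy as np
s=manip.state(); print({k:np.round(v,3).tolist() for k,v in s.items()})
for n in ["scene","top"]:
    im,d=vision.get_image(n); c=vision.get_calibration(n)
    cv2.imwrite(f"pics/{n}0.png",im[:,:,::-1]); np.savez(f"pics/{n}0.npz",im=im,d=d)
    print(n,np.round(c["mtx"],2).tolist(),np.round(c["pose"],4).tolist())
E
```

```text
pics
{'clock': 0.0, 'q': [-75.866, 12.676, 87.526, 0.0, 79.909, -7.225], 'qvel': [-0.024, -0.049, 0.014, -0.126, 0.052, -0.005], 'tau': [0.001, -49.689, -38.939, -0.0, 0.011, 0.0], 'position': [0.227, -0.581, 0.213], 'tcp_rot': [[0.931, 0.364, -0.0], [0.364, -0.931, 0.002], [0.0, -0.002, -1.0]], 'ft_force': [-0.151, 0.454, 0.015], 'wrist_torque': [0.033, -0.035, 0.053], 'gripper_width': 0.085}
scene [[572.77, 0.0, 323.38], [0.0, 572.77, 240.81], [0.0, 0.0, 1.0]] [[-0.8555, 0.2916, -0.4278, 1.0008], [0.5178, 0.4816, -0.7071, 0.8967], [-0.0001, -0.8265, -0.563, 0.7837], [0.0, 0.0, 0.0, 1.0]]
top [[566.88, 0.0, 332.38], [0.0, 566.88, 236.86], [0.0, 0.0, 1.0]] [[0.019, -0.9982, 0.0569, 0.3671], [-0.9997, -0.0197, -0.0108, 0.0014], [0.0119, -0.0567, -0.9983, 1.4997], [0.0, 0.0, 0.0, 1.0]]
```

View pics/scene0.png

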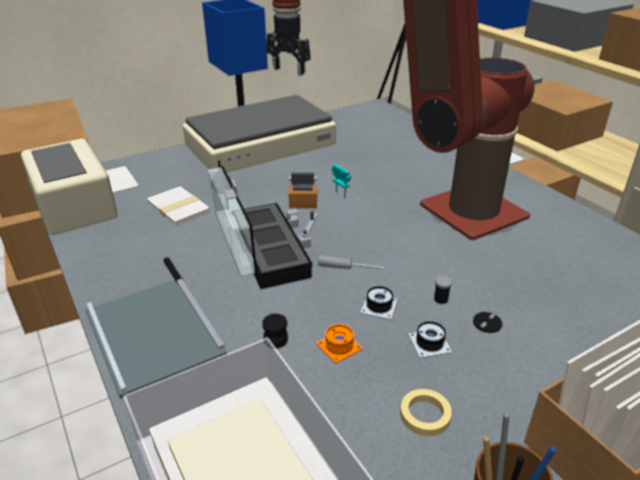

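View pics/top0.png

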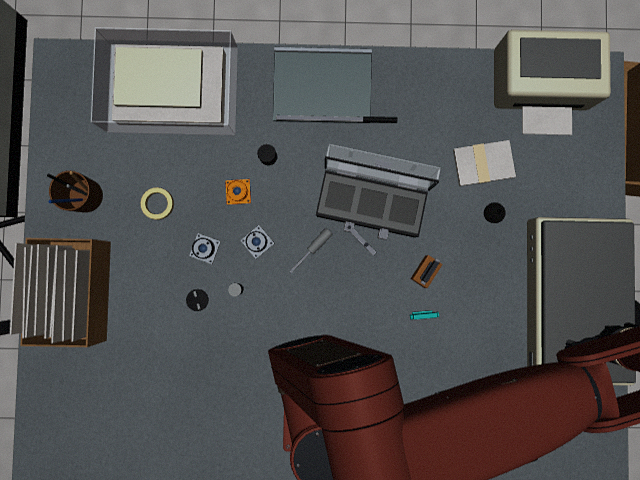

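The top picture shows these, as (column, row):
- Silvery lenses at (205,248) and (257,241), and an orange look-alike at (238,192).
- The case near (372,200) with its lid upright, and the latch bar swung out at (360,240).
- The stand with the steel spanner at (427,270), and a teal spanner at (425,315).

Next I'll enlarge the candidates.

Run:
```python
import cv2, numpy as np
t=cv2.imread("pics/top0.png"); s=cv2.imread("pics/scene0.png")
def crop(im,x,y,w,h,k): return cv2.resize(im[y:y+h,x:x+w],None,fx=k,fy=k,interpolation=cv2.INTER_CUBIC)
a=crop(t,180,170,110,60*2-20,4); b=crop(t,400,245,60,80,4)
h=max(a.shape[0],b.shape[0]); pad=lambda i:cv2.copyMakeBorder(i,0,h-i.shape[0],0,6,0)
cv2.imwrite("pics/c1.png",np.hstack([pad(a),pad(b)]))
cv2.imwrite("pics/c2.png",crop(t,310,135,140,130,5))
a=crop(s,280,155,80,60,5); b=crop(s,315,265,140,100,3)
h=max(a.shape[0],b.shape[0])
cv2.imwrite("pics/c3.png",np.hstack([pad(a),pad(b)]))
```

```text
(no output)
```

View pics/c1.png

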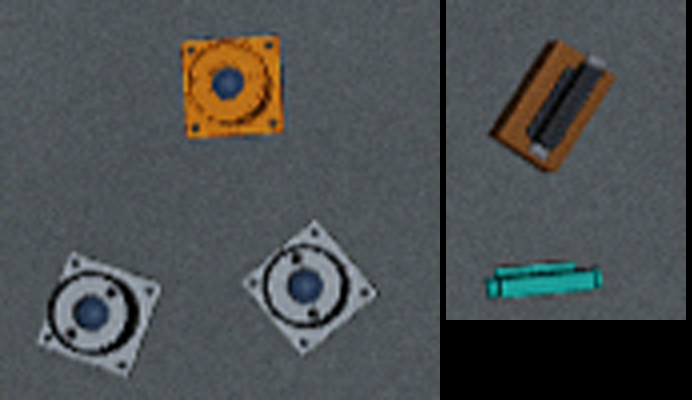

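View pics/c2.png

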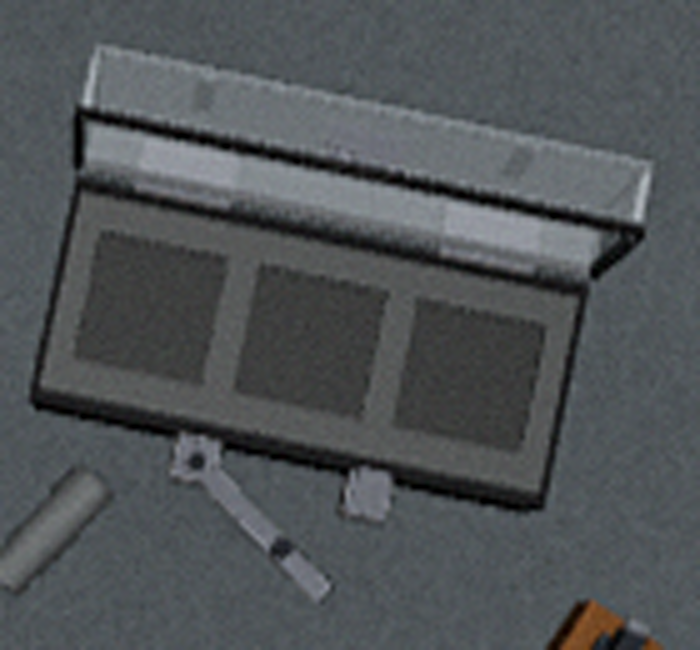

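View pics/c3.png

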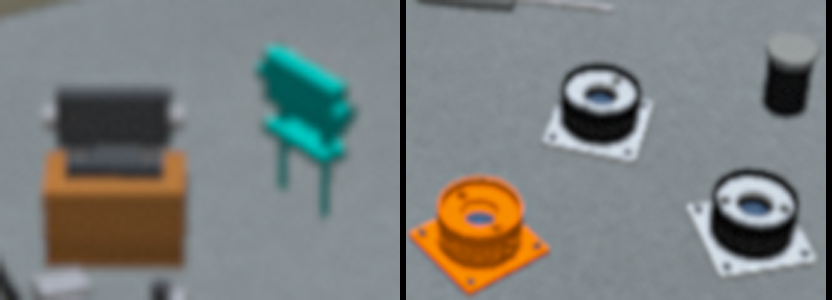

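The crops show two silver lenses with black barrels, at about (203,248) and (257,241). The orange one at (238,192) is excluded by the task text. The spanner in the wooden stand at (427,270) is the steel one, with a dark grip. The teal one at (425,315) is the decoy.

Now I'll measure.

```bash
cat > h.py <<'E'
import cv2, numpy as np
from plant import manip, vision
def grab(n,tag=None):
    im,d=vision.get_image(n)
    if tag: cv2.imwrite(f"pics/{tag}.png",im[:,:,::-1])
    return im,d
CAL={n:vision.get_calibration(n) for n in("scene","top")}
def px2w(n,uv,z):
    K=CAL[n]["mtx"];P=CAL[n]["pose"]
    uv=np.atleast_2d(np.asarray(uv,float))
    r=np.c_[(uv[:,0]-K[0,2])/K[0,0],(uv[:,1]-K[1,2])/K[1,1],np.ones(len(uv))]@P[:3,:3].T
    return P[:3,3]+r*((z-P[2,3])/r[:,2])[:,None]
def w2px(n,p):
    K=CAL[n]["mtx"];P=CAL[n]["pose"];p=np.atleast_2d(p)
    c=(p-P[:3,3])@P[:3,:3]; q=c@K.T
    return q[:,:2]/q[:,2:]
def rect(mask,n,z):
    """min-area rect in world of biggest blob(mask)"""
    cs,_=cv2.findContours(mask.astype(np.uint8),cv2.RETR_EXTERNAL,cv2.CHAIN_APPROX_NONE)
    c=max(cs,key=cv2.contourArea)[:,0,:].astype(float)
    w=px2w(n,c,z)[:,:2]
    (cx,cy),(a,b),ang=cv2.minAreaRect((w*1000).astype(np.float32))
    return np.array([cx,cy])/1000,(a,b),ang
def lens(im,u,v,z=0.005,r=20):
    """upsampled: board rectangle + ring hole pixels near (u,v) in top image"""
    k=6
    x0,y0=u-r,v-r
    M=np.float32([[k,0,-k*x0+(k-1)/2],[0,k,-k*y0+(k-1)/2]])
    big=cv2.warpAffine(im,M,(2*r*k,2*r*k),flags=cv2.INTER_CUBIC)
    g=big.astype(int); m=(g.min(2)>125)
    m=cv2.morphologyEx(m.astype(np.uint8),cv2.MORPH_OPEN,np.ones((5,5)))
    pts=np.argwhere(m)[:,::-1]
    uv=(pts-(k-1)/2)/k+[x0,y0]
    w=px2w("top",uv,z)[:,:2]
    (cx,cy),(a,b),ang=cv2.minAreaRect((w*1000).astype(np.float32))
    return (cx,cy),(a,b),ang,big
def st():
    s=manip.state(); R=s["tcp_rot"]
    print("t%.2f"%s["clock"],"pos",np.round(s["position"],4),"yaw %.2f"%np.degrees(np.arctan2(R[1][0],R[0][0])),"F",np.round(s["ft_force"],1),"T",np.round(s["wrist_torque"],2),"w %.4f"%s["gripper_width"],"q",np.round(s["q"],1))
    return s
E
python3 - <<'E'
from h import *
im=np.load("pics/top0.npz")["im"]; d=np.load("pics/top0.npz")["d"]
for u,v in[(203,248),(257,241)]:
    c,ab,a,big=lens(im,u,v); print("lens",c,ab,a)
    print(im[v-14:v+15:4,u-14:u+15:4].min(2))
# wells
x0,y0,k=310,135,5
M=np.float32([[k,0,-k*x0+2],[0,k,-k*y0+2]])
big=cv2.warpAffine(im,M,(700,650),flags=cv2.INTER_CUBIC); g=cv2.GaussianBlur(big.max(2),(0,0),4)
cs=[]
for X,Y in[(155,310),(312,340),(470,372)]:
    print(g[Y,X-100:X+101:10])
    m=np.zeros((652,702),np.uint8); gg=g.copy(); 
    thr=(int(g[Y,X])+int(np.median([g[Y-80,X],g[Y+82,X]])))//2
    _,_,_,_=cv2.floodFill(gg,m,(X,Y),255,loDiff=255,upDiff=max(1,thr-int(g[Y,X])),flags=4|cv2.FLOODFILL_FIXED_RANGE|cv2.FLOODFILL_MASK_ONLY|(1<<8))
    p=np.argwhere(m[1:-1,1:-1])[:,::-1]; uv=(p-2)/k+[x0,y0]
    w=px2w("top",uv,0.043)[:,:2]*1000
    r=cv2.minAreaRect(w.astype(np.float32)); print("well",r, w.mean(0)); cs.append(w.mean(0))
cs=np.array(cs); dd=cs[0]-cs[2]; print("axis y deg",np.degrees(np.arctan2(dd[1],dd[0])), np.linalg.norm(dd))
E
```

```text
lens (416.0421447753906, 321.58868408203125) (63.94670486450195, 64.16088104248047) 70.9719467163086
[[ 74  74 118 108  73  78  68  72]
 [ 73  78 151  19  56 162  70  76]
 [ 75  50 149 142 144 102 122  41]
 [ 83  31 142  37  34 142   0 143]
 [ 76  35 146  40  30 137   7  51]
 [ 98 121  68 142 139  48 134  83]
 [ 79  63 142  67  52 141 155  72]
 [ 79  79  76  70  80 135  68  80]]
lens (436.3421630859375, 184.3202362060547) (63.89027786254883, 63.83545684814453) 41.41160202026367
[[ 77  83  79 106 117  80  86  83]
 [ 75  81 131  35  87 154  76  78]
 [ 73  98 154 105 145  29 114  80]
 [113 105 140  41  39 144 110  98]
 [137 101 136  41  32 142 112  38]
 [ 86  78 138 139 111  12 144  76]
 [ 79  77 127  14  51 153  81  87]
 [ 73  78  75  31 121  81  74  84]]
[63 91 90 70 64 62 64 65 64 64 62 64 63 62 62 62 72 90 91 86 64]
well ((556.4247436523438, -31.222030639648438), (69.93379974365234, 69.77471923828125), 79.1893539428711) [556.44178514 -31.14544087]
[79 90 91 79 63 63 63 64 62 62 62 62 63 64 62 63 63 84 90 88 66]
well ((540.59912109375, -114.14299011230469), (70.34601593017578, 70.19889068603516), 78.64961242675781) [ 540.44088023 -114.21174891]
[73 89 90 78 60 61 62 62 59 61 61 60 61 61 60 59 60 77 88 74 51]
well ((524.3199462890625, -196.9185791015625), (70.32759094238281, 69.677734375), 79.44319152832031) [ 524.42939286 -196.93842096]
axis y deg 79.07144614793432 168.85527977381085
```

```bash
cat >> h.py <<'E'
def plan(x,y,z,psi=None):
    """numbers for move_arm from the measured pose to a target (tool axes, scaled)"""
    s=st(); R=np.array(s["tcp_rot"]); d=np.array([x,y,z])-s["position"]
    a=np.degrees(np.arctan2(R[1][0],R[0][0])); 
    ps=a if psi is None else psi
    X=np.array([np.cos(np.radians(a)),np.sin(np.radians(a)),0]);Y=np.array([X[1],-X[0],0])
    t=np.array([d@X,d@Y,-d[2]])/0.2
    sp=-((ps-a))/90
    print("travel",np.round(t,4),"spin",round(sp,4),"(alt %.4f %.4f)"%(sp+4,sp-4))
E
python3 -c "
from h import *
plan(0.416,0.3216,0.15,70.97)"
```

```text
t0.10 pos [ 0.2275 -0.5815  0.2135] yaw 21.36 F [-1.  -1.  -0.1] T [ 0.   -0.03  0.  ] w 0.0855 q [-75.9  12.7  87.5   0.   79.9  -7.2]
travel [ 2.5224 -3.862   0.3174] spin -0.5512 (alt 3.4488 -4.5512)
```

Call:
move_arm(travel=[[0.8,-0.96,0],[0.8,-0.96,0],[0.8,-0.96,0],[0.8,-0.96,0],[0.8,-0.96,0]], spin=[0,0,0,0,0], jaw=[-1,-1,-1,-1,-1])

```text
clock: 0.72
position: [0.3077, -0.3413, 0.214]
tcp_rot: [[0.93, 0.368, 0.0], [0.368, -0.93, 0.001], [0.001, -0.001, -1.0]]
ft_force: [-0.8, 0.2, 0.1]
gripper_width: 0.0856
```

Call:
move_arm(travel=[[0.7,-0.96,0],[0.7,-0.96,0],[0.7,-0.96,0],[0.7,-0.96,0],[0.7,-0.96,0]], spin=[0,0,0,0,0], jaw=[-1,-1,-1,-1,-1])

```text
clock: 1.35
position: [0.3678, -0.1131, 0.2145]
tcp_rot: [[0.929, 0.369, 0.0], [0.369, -0.929, 0.0], [0.0, -0.0, -1.0]]
ft_force: [-1.0, -0.6, 0.6]
gripper_width: 0.0852
```

Call:
move_arm(travel=[[0.5,-0.96,0],[0.5,-0.96,0],[0.5,-0.96,0],[0.5,-0.96,0],[0.5,-0.96,0]], spin=[0,0,0,0,0], jaw=[-1,-1,-1,-1,-1])

```text
clock: 1.98
position: [0.3909, 0.1002, 0.2143]
tcp_rot: [[0.931, 0.366, -0.0], [0.366, -0.931, -0.001], [-0.001, 0.0, -1.0]]
ft_force: [0.4, -0.9, 0.0]
gripper_width: 0.0855
```

```bash
python3 -c "
from h import *
plan(0.416,0.3216,0.1,70.97)"
```

```text
t1.98 pos [0.3909 0.1002 0.2143] yaw 21.48 F [ 0.4 -0.9  0. ] T [-0.01 -0.03 -0.01] w 0.0855 q [  3.2 -19.5 118.2  -0.   81.4  71.7]
travel [ 0.5222 -0.9842  0.5717] spin -0.5498 (alt 3.4502 -4.5498)
```

Call:
move_arm(travel=[[0.52,-0.98,0.5],[0.52,-0.98,0.5],[0.52,-0.98,0.5],[0.52,-0.98,0.5],[0.52,-0.98,0.5],[0.52,-0.98,0.5],[0.52,-0.98,0.5],[0.52,-0.98,0.5]], spin=[-0.55,-0.55,-0.55,-0.55,-0.55,-0.55,-0.55,-0.55], jaw=[-1,-1,-1,-1,-1,-1,-1,-1])

```text
clock: 2.98
position: [0.4168, 0.3195, 0.1152]
tcp_rot: [[0.331, 0.944, 0.001], [0.944, -0.331, 0.0], [0.001, 0.001, -1.0]]
ft_force: [0.8, -0.5, -0.2]
gripper_width: 0.0856
```

Run:
```python
from h import *
plan(0.416,0.3216,0.022,70.97)
im,d=grab("top","top1"); grab("scene","scene1")
for u,v in[(203,248),(257,241)]:
    c,ab,a,big=lens(im,u,v); print("lens",c,ab,a)
```

```text
t2.98 pos [0.4168 0.3195 0.1152] yaw 70.69 F [ 0.8 -0.5 -0.2] T [-0.01  0.05  0.02] w 0.0856 q [ 28.9   4.4 107.8  -0.   67.7  48.2]
travel [ 0.0084 -0.0071  0.4661] spin -0.0031 (alt 3.9969 -4.0031)
lens (415.5343933105469, 320.2324523925781) (61.13047409057617, 63.82271957397461) 70.84622192382812
lens (436.3148498535156, 184.2791748046875) (64.12019348144531, 63.808902740478516) 41.04644775390625
```

View pics/scene1.png

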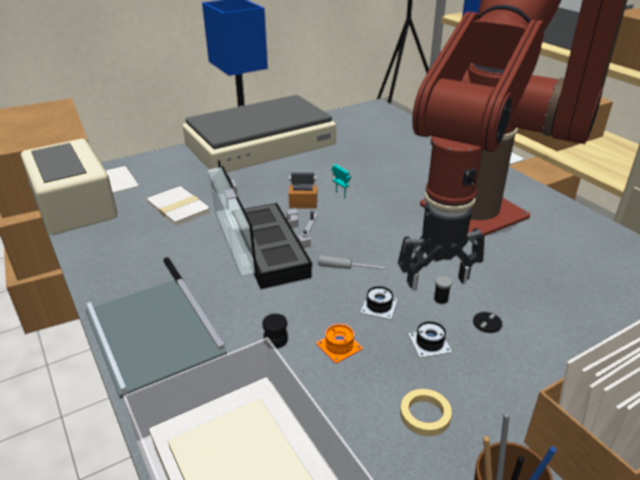

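Call:
move_arm(travel=[[0.008,-0.007,0.3],[0.008,-0.007,0.466],[0.008,-0.007,0.466],[0.008,-0.007,0.466],[0.008,-0.007,0.466],[0.008,-0.007,0.466],[0.008,-0.007,0.466],[0.008,-0.007,0.466],[0.008,-0.007,0.466]], spin=[-0.003,-0.003,-0.003,-0.003,-0.003,-0.003,-0.003,-0.003,-0.003], jaw=[-1,-1,-1,-1,1,1,1,1,1])

```text
clock: 4.2
position: [0.415, 0.3224, 0.0213]
tcp_rot: [[0.323, 0.946, -0.0], [0.946, -0.323, -0.0], [-0.0, -0.0, -1.0]]
ft_force: [0.3, -0.7, 0.5]
gripper_width: 0.0
```

Run:
```python
from h import *
st()
```

```text
t4.20 pos [0.415  0.3224 0.0213] yaw 71.13 F [ 0.3 -0.7  0.5] T [ 0.01 -0.01  0.04] w 0.0000 q [ 29.2  12.3 110.5   0.   57.1  48.1]
```

Run:
```python
from h import *
im,d=grab("top","top2"); im2,d=grab("scene","scene2")
a=cv2.resize(im[180:320,150:310],None,fx=2.5,fy=2.5); b=cv2.resize(im2[200:400,320:520],None,fx=1.75,fy=1.75)
cv2.imwrite("pics/c4.png",np.hstack([a[:350],b])[:,:,::-1])
print(w2px("top",[[.415,.3224,.021]]),w2px("scene",[[.415,.3224,.0213]]))
```

```text
[[202.67123856 248.27083833]] [[430.96430193 337.18597   ]]
```

View pics/c4.png

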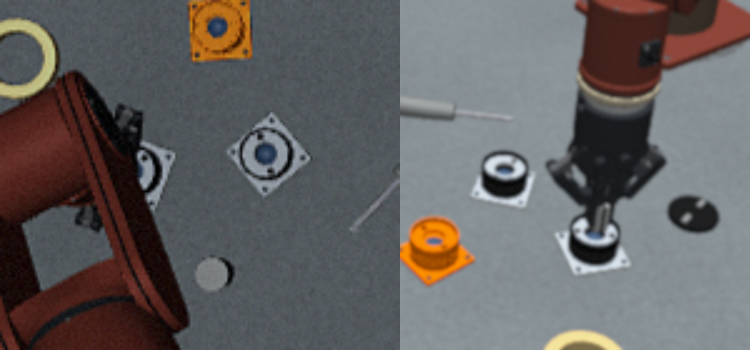

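Run:
```python
from h import *
im2,d=grab("scene","scene3")
b=cv2.resize(im2[290:370,380:480],None,fx=7,fy=7,interpolation=cv2.INTER_CUBIC)
cv2.imwrite("pics/c5.png",b[:,:,::-1])
P=CAL["scene"]["pose"];K=CAL["scene"]["mtx"]
for v in range(318,346,3):
  row=[]
  for u in range(416,450,3):
    z=d[v,u]; p=P[:3,:3]@(np.array([(u-K[0,2])/K[0,0],(v-K[1,2])/K[1,1],1])*z)+P[:3,3]; row.append("%d,%d,%d"%tuple(p*1000))
  print(v,row[::2])
```

```text
318 ['391,250,3', '382,258,5', '427,320,74', '420,328,77', '406,330,71', '338,281,2']
321 ['397,258,4', '386,263,3', '428,322,68', '421,330,72', '405,330,63', '340,284,-2']
324 ['401,263,2', '417,296,35', '427,322,60', '418,328,61', '406,331,58', '351,295,3']
327 ['407,270,2', '418,298,30', '426,322,53', '420,331,56', '401,328,45', '356,301,2']
330 ['412,276,1', '424,306,31', '403,301,17', '420,332,50', '398,326,34', '360,306,0']
333 ['422,288,8', '427,310,28', '415,313,24', '401,315,19', '398,327,28', '368,314,3']
336 ['435,303,19', '439,323,37', '426,325,33', '412,327,27', '406,336,32', '372,319,1']
339 ['439,309,17', '438,323,29', '436,337,39', '421,337,31', '416,347,38', '378,327,2']
342 ['438,308,9', '437,323,21', '434,336,30', '427,343,32', '414,346,28', '388,337,7']
345 ['443,314,8', '441,328,19', '435,337,24', '425,343,23', '414,347,22', '394,344,9']
```

View pics/c5.png

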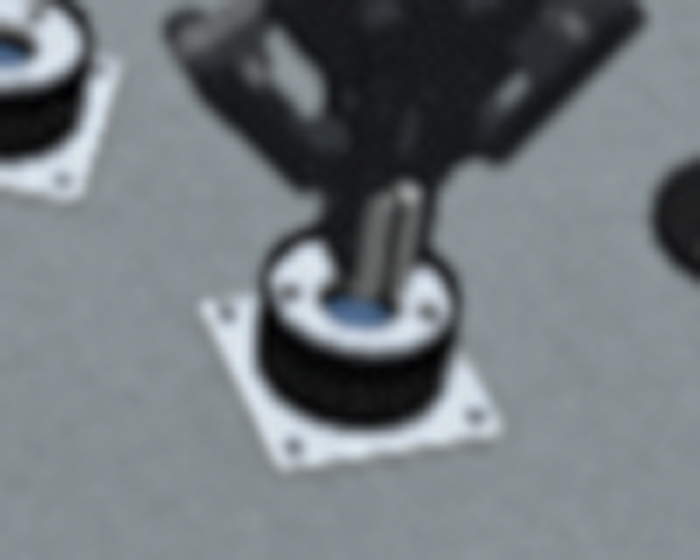

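Run:
```python
from h import *
for dz in (0,-.014,.0,.03,.04): print(dz,w2px("scene",[[.4168,.3195,.1152+dz],[.4168+.0425*.944,.3195-.0425*.331,.1152+dz],[.4168-.0425*.944,.3195+.0425*.331,.1152+dz]]).round(0).tolist())
for dz in (-.014,0,.02,.03,.04): print(dz,w2px("scene",[[.415,.3224,.0213+dz]]).round(0).tolist())
im=cv2.imread("pics/scene1.png"); cv2.imwrite("pics/c6.png",cv2.resize(im[180:310,370:510],None,fx=5,fy=5,interpolation=cv2.INTER_CUBIC)[:600])
```

```text
0 [[435.0, 299.0], [412.0, 302.0], [457.0, 295.0]]
-0.014 [[434.0, 304.0], [412.0, 308.0], [456.0, 301.0]]
0.0 [[435.0, 299.0], [412.0, 302.0], [457.0, 295.0]]
0.03 [[436.0, 286.0], [414.0, 289.0], [459.0, 282.0]]
0.04 [[437.0, 281.0], [414.0, 284.0], [460.0, 278.0]]
-0.014 [[430.0, 343.0]]
0 [[431.0, 337.0]]
0.02 [[432.0, 329.0]]
0.03 [[433.0, 325.0]]
0.04 [[433.0, 321.0]]
```

View pics/c6.png

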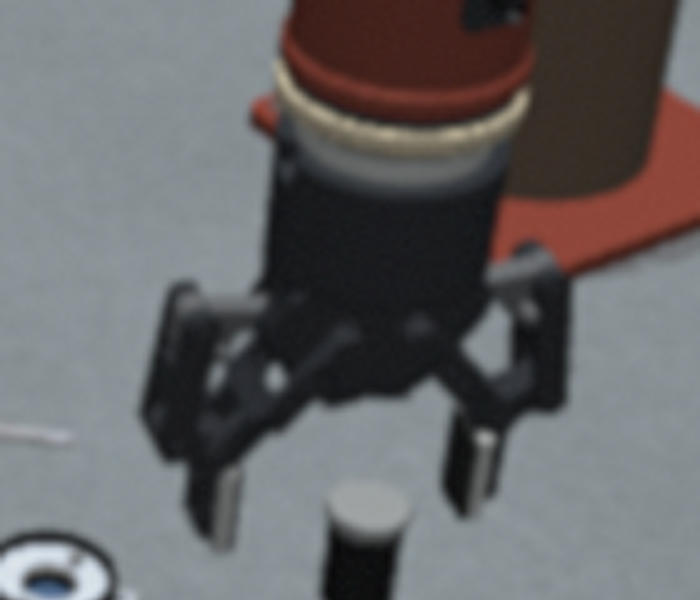

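Call:
move_arm(travel=[[0,0,-0.3],[0,0,-0.3],[0,0,-0.3],[-0.37,0,-0.3],[-0.37,0,-0.3],[-0.37,0,-0.3],[-0.37,0,-0.3]], spin=[0,0,0,0,0,0,0], jaw=[1,1,1,1,1,1,1])

```text
clock: 5.22
position: [0.3917, 0.2532, 0.0815]
tcp_rot: [[0.323, 0.946, 0.001], [0.946, -0.323, 0.001], [0.001, 0.0, -1.0]]
ft_force: [-0.9, 0.3, 0.2]
gripper_width: -0.0001
```

Run:
```python
from h import *
s=st(); im,d=grab("scene","scene4"); p=np.array(s["position"])
for dz in(-.014,0,.02,.03):print(dz,w2px("scene",p+[0,0,dz]).round(1).tolist())
u,v=w2px("scene",p+[0,0,.02])[0].astype(int)
u0,v0=u-35,v-60
cv2.imwrite("pics/c7.png",cv2.resize(im[v0:v0+90,u0:u0+70],None,fx=6,fy=6,interpolation=cv2.INTER_CUBIC)[:,:,::-1]); print(u0,v0)
```

```text
t5.22 pos [0.3917 0.2532 0.0815] yaw 71.13 F [-0.9  0.3  0.2] T [ 0.02  0.01 -0.06] w -0.0001 q [ 23.2  -1.1 117.5   0.   63.5  42. ]
-0.014 [[419.6, 294.3]]
0 [[420.3, 288.7]]
0.02 [[421.3, 280.6]]
0.03 [[421.8, 276.4]]
386 220
```

View pics/c7.png

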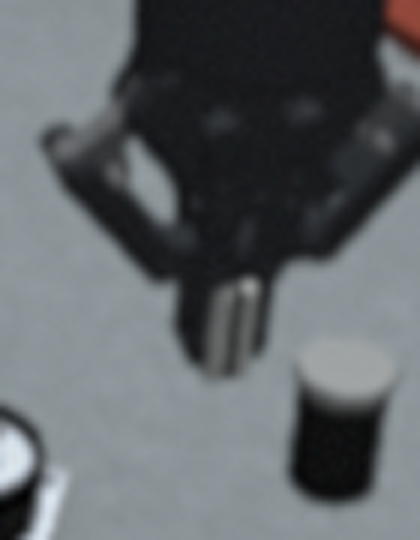

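Call:
move_arm(travel=[[0,0,0.3],[0,0,0.42],[0,0,0.42],[0,0,0.42],[0,0,0.42]], spin=[0,0,0,0,0], jaw=[1,1,1,1,1])

```text
clock: 5.9
position: [0.3927, 0.2533, -0.0011]
tcp_rot: [[0.323, 0.946, 0.003], [0.946, -0.323, 0.001], [0.002, 0.002, -1.0]]
ft_force: [1.2, 0.9, 0.6]
gripper_width: -0.0003
```

Call:
move_arm(travel=[[0,0,0.025],[0,0,0.03],[0,0,0.035]], spin=[0,0,0], jaw=[1,1,1])

```text
clock: 6.28
position: [0.3911, 0.2524, -0.0097]
tcp_rot: [[0.323, 0.946, 0.0], [0.946, -0.323, 0.0], [0.0, 0.0, -1.0]]
ft_force: [-0.7, -0.4, -0.4]
gripper_width: -0.0
```

Call:
move_arm(travel=[[0,0,0.01],[0,0,0.02],[0,0,0.02]], spin=[0,0,0], jaw=[1,1,1])

```text
clock: 6.65
position: [0.3909, 0.2523, -0.014]
tcp_rot: [[0.324, 0.946, -0.001], [0.946, -0.324, -0.0], [-0.0, -0.0, -1.0]]
ft_force: [-0.4, -0.5, 0.7]
gripper_width: 0.0001
```

Call:
move_arm(travel=[[0,0,0.01],[0,0,0.01]], spin=[0,0], jaw=[1,1])

```text
clock: 6.9
position: [0.391, 0.2524, -0.0158]
tcp_rot: [[0.323, 0.946, -0.0], [0.946, -0.323, -0.0], [-0.0, -0.0, -1.0]]
ft_force: [-0.3, 0.5, -0.2]
gripper_width: 0.0
```

Call:
move_arm(travel=[[0,0,0.01],[0,0,0.01]], spin=[0,0], jaw=[1,1])

```text
clock: 7.15
position: [0.3913, 0.2525, -0.0168]
tcp_rot: [[0.323, 0.946, -0.0], [0.946, -0.323, -0.0], [-0.0, -0.0, -1.0]]
ft_force: [-4.7, -1.9, 10.5]
gripper_width: 0.0001
```

Call:
move_arm(travel=[[0,0,0.01],[0,0,0.01]], spin=[0,0], jaw=[1,1])

```text
clock: 7.4
position: [0.3914, 0.2525, -0.0169]
tcp_rot: [[0.323, 0.946, -0.001], [0.946, -0.323, -0.001], [-0.001, -0.001, -1.0]]
ft_force: [-11.9, -5.3, 33.3]
gripper_width: 0.0001
```

```bash
python3 -c "
from h import *
plan(0.416,0.3216,0.05,70.97)"
```

```text
t7.40 pos [ 0.3914  0.2525 -0.0169] yaw 71.16 F [-11.9  -5.3  33.3] T [-1.11  2.12  0.01] w 0.0001 q [ 23.1   9.1 119.6  -0.   51.3  42. ]
travel [ 0.3667  0.0048 -0.3345] spin 0.0021 (alt 4.0021 -3.9979)
```

Call:
move_arm(travel=[[0,0,-0.3],[0,0,-0.35],[0,0,-0.35],[0.367,0.005,-0.35],[0.367,0.005,-0.35],[0.367,0.005,-0.35],[0.367,0.005,-0.35],[0.367,0.005,-0.35]], spin=[0,0,0,0,0,0,0,0], jaw=[1,-1,-1,-1,-1,-1,-1,-1])

```text
clock: 8.4
position: [0.4153, 0.3206, 0.0499]
tcp_rot: [[0.324, 0.946, -0.001], [0.946, -0.324, -0.001], [-0.001, -0.001, -1.0]]
ft_force: [0.4, -0.1, 0.6]
gripper_width: 0.0855
```

```bash
python3 -c "
from h import *
plan(0.416,0.3216,-0.010,70.97)"
```

```text
t8.40 pos [0.4153 0.3206 0.0499] yaw 71.09 F [ 0.4 -0.1  0.6] T [ 0.02  0.02 -0.  ] w 0.0855 q [ 29.1   9.6 110.   -0.   60.4  48. ]
travel [0.006  0.0017 0.2997] spin 0.0013 (alt 4.0013 -3.9987)
```

Call:
move_arm(travel=[[0.006,0.002,0.2],[0.006,0.002,0.3],[0.006,0.002,0.3],[0.006,0.002,0.3],[0.006,0.002,0.3],[0.006,0.002,0.3],[0.006,0.002,0.3],[0.006,0.002,0.3]], spin=[0,0,0,0,0,0,0,0], jaw=[-1,-1,-1,-1,0.2,0.2,0.2,0.2])

```text
clock: 9.4
position: [0.4173, 0.3232, -0.0083]
tcp_rot: [[0.323, 0.946, 0.002], [0.946, -0.323, 0.001], [0.001, 0.001, -1.0]]
ft_force: [-1.4, -1.1, 5.0]
gripper_width: 0.0516
```

```bash
python3 -c "
from h import *
st()"
```

```text
t9.40 pos [ 0.4173  0.3232 -0.0083] yaw 71.13 F [-1.4 -1.1  5. ] T [-0.13  0.29  0.01] w 0.0516 q [ 29.2  15.5 110.7   0.   53.7  48. ]
```

Call:
move_arm(travel=[[0,0,0],[0,0,0]], spin=[0,0], jaw=[0.2,0.2])

```text
clock: 9.65
position: [0.4174, 0.3232, -0.0083]
tcp_rot: [[0.323, 0.946, 0.002], [0.946, -0.323, 0.001], [0.002, 0.001, -1.0]]
ft_force: [-1.8, -0.2, 6.3]
gripper_width: 0.0518
```

Run:
```python
from h import *
s=st(); im,d=grab("scene","scene5")
cv2.imwrite("pics/c8.png",cv2.resize(im[270:370,370:500],None,fx=6,fy=6,interpolation=cv2.INTER_CUBIC)[:,:,::-1])
```

```text
t9.65 pos [ 0.4174  0.3232 -0.0083] yaw 71.13 F [-1.8 -0.2  6.3] T [-0.14  0.35 -0.05] w 0.0518 q [ 29.2  15.5 110.7   0.   53.7  48. ]
```

View pics/c8.png

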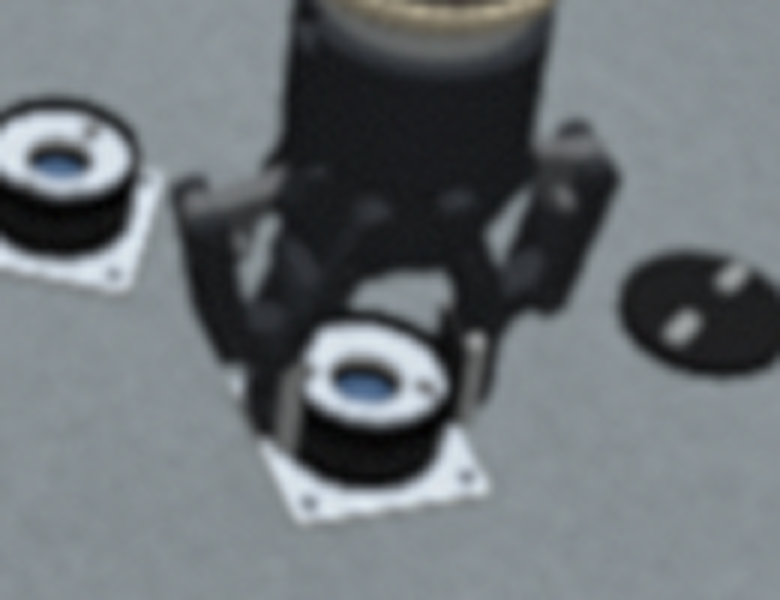

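Call:
move_arm(travel=[[0,0,-0.015],[0,0,-0.015],[0,0,-0.015],[0,0,-0.015],[0,0,-0.015],[0,0,-0.015],[0,0,-0.015],[0,0,-0.015],[0,0,-0.015],[0,0,-0.015],[0,0,-0.015],[0,0,-0.015]], spin=[0,0,-1,-1,-1,-1,-1,-1,-1,-1,-1,-1], jaw=[-0.75,-0.75,-0.75,-0.75,-0.75,-0.75,-0.75,-0.75,-0.75,-0.75,-0.75,-0.75])

```text
clock: 11.2
position: [0.4165, 0.3225, -0.0068]
tcp_rot: [[-0.946, 0.324, -0.0], [0.324, 0.946, -0.0], [0.0, -0.0, -1.0]]
ft_force: [0.5, 0.5, 0.2]
gripper_width: 0.0749
```

```bash
python3 -c "
from h import *
plan(.416,.3216,-.01,160.97)"
```

```text
t11.20 pos [ 0.4165  0.3225 -0.0068] yaw 161.09 F [0.5 0.5 0.2] T [-0.04  0.03  0.03] w 0.0749 q [ 29.2  15.3 110.7  -0.   54.  -41.9]
travel [ 0.0007 -0.005   0.016 ] spin 0.0013 (alt 4.0013 -3.9987)
```

Call:
move_arm(travel=[[0,0,0],[0,0,0],[0,0,0],[0,0,0]], spin=[0,0,0,0], jaw=[0.3,0.3,0.3,0.3])

```text
clock: 11.7
position: [0.4165, 0.3224, -0.0061]
tcp_rot: [[-0.946, 0.324, -0.0], [0.324, 0.946, -0.0], [0.0, -0.001, -1.0]]
ft_force: [-1.4, -2.4, 5.7]
gripper_width: 0.0527
```

Run:
```python
from h import *
s=st()
im,d=grab("top","top3"); 
cv2.imwrite("pics/c9.png",cv2.resize(im[200:300,170:300],None,fx=6,fy=6,interpolation=cv2.INTER_CUBIC)[:,:,::-1])
```

```text
t11.70 pos [ 0.4165  0.3224 -0.0061] yaw 161.08 F [-1.4 -2.4  5.7] T [-0.41  0.4  -0.09] w 0.0527 q [ 29.2  15.2 110.7  -0.   54.1 -41.9]
```

View pics/c9.png

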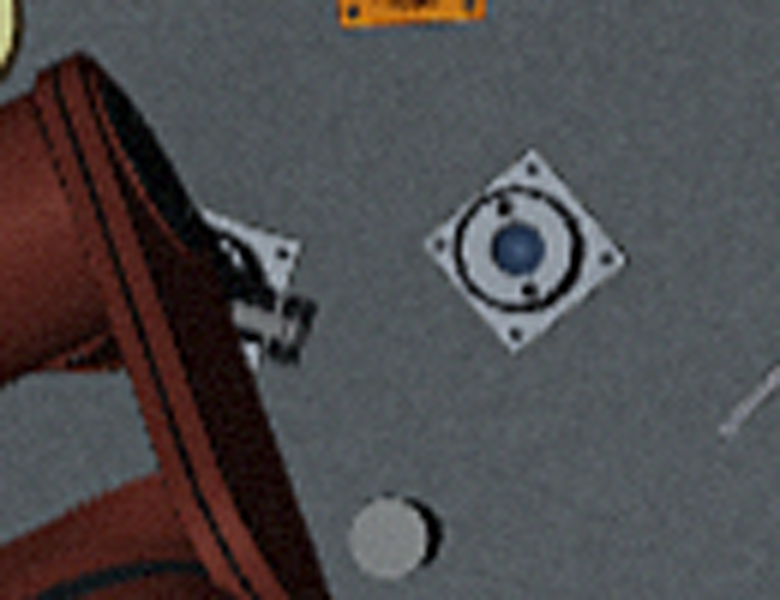

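Call:
move_arm(travel=[[0,0,-0.1],[0,0,-0.3],[0,0,-0.5],[0,0,-0.5],[-0.2,-0.24,-0.5],[-0.4,-0.48,-0.5],[-0.62,-0.72,-0.5],[-0.62,-0.72,-0.5],[-0.62,-0.72,-0.5]], spin=[0,0,0,0,-0.09,-0.09,-0.09,-0.09,-0.09], jaw=[0.3,0.3,0.3,0.3,0.3,0.3,0.3,0.3,0.3])

```text
clock: 12.88
position: [0.486, 0.1459, 0.0915]
tcp_rot: [[-0.982, 0.189, -0.003], [0.189, 0.982, 0.0], [0.003, -0.001, -1.0]]
ft_force: [0.3, 0.8, -3.4]
gripper_width: 0.0523
```

```bash
python3 -c "
from h import *
plan(.5569,-.0304,.095,169.2)"
```

```text
t12.88 pos [0.486  0.1459 0.0915] yaw 169.12 F [ 0.3  0.8 -3.4] T [-0.    0.03 -0.02] w 0.0523 q [  7.8   4.  111.1   0.   65.1 -71.4]
travel [-0.5148 -0.7986 -0.0174] spin -0.0009 (alt 3.9991 -4.0009)
```

Call:
move_arm(travel=[[-0.17,-0.26,0],[-0.34,-0.52,0],[-0.515,-0.8,0],[-0.515,-0.8,0],[-0.515,-0.8,0],[-0.515,-0.8,0]], spin=[0,0,0,0,0,0], jaw=[0.3,0.3,0.3,0.3,0.3,0.3])

```text
clock: 13.62
position: [0.5577, -0.028, 0.0926]
tcp_rot: [[-0.983, 0.185, -0.002], [0.185, 0.983, 0.001], [0.002, 0.0, -1.0]]
ft_force: [-0.9, 0.5, -3.6]
gripper_width: 0.0527
```

Run:
```python
from h import *
plan(.5569,-.0304,.039-.0061,169.2)
im,d=grab("top","top4"); im2,_=grab("scene","scene6")
a=cv2.resize(im[140:260,310:450],(560,480),interpolation=cv2.INTER_CUBIC)
cv2.imwrite("pics/c10.png",a[:,:,::-1])
cv2.imwrite("pics/c11.png",cv2.resize(im2[130:300,190:350],None,fx=3.5,fy=3.5,interpolation=cv2.INTER_CUBIC)[:,:,::-1])
```

```text
t13.62 pos [ 0.5577 -0.028   0.0926] yaw 169.36 F [-0.9  0.5 -3.6] T [-0.01 -0.03  0.01] w 0.0527 q [-11.   10.6 103.7   0.   65.9 -90.4]
travel [ 0.0016 -0.0123  0.2984] spin 0.0018 (alt 4.0018 -3.9982)
```

View pics/c11.png

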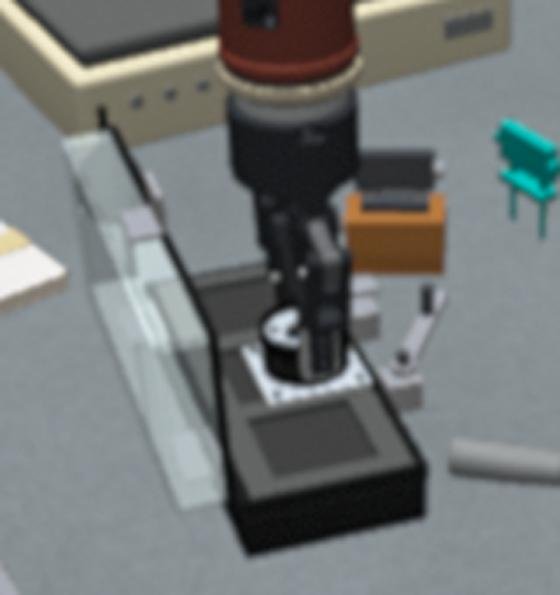

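Call:
move_arm(travel=[[0.002,-0.012,0.1],[0.002,-0.012,0.2],[0.002,-0.012,0.22],[0.002,-0.012,0.22],[0.002,-0.012,0.22]], spin=[0.002,0.002,0.002,0.002,0.002], jaw=[0.3,0.3,0.3,0.3,0.3])

```text
clock: 14.35
position: [0.5586, -0.0324, 0.0504]
tcp_rot: [[-0.982, 0.19, 0.002], [0.19, 0.982, -0.0], [-0.002, -0.0, -1.0]]
ft_force: [0.4, 0.1, -3.0]
gripper_width: 0.0527
```

Run:
```python
from h import *
plan(.5569,-.0304,.039-.0061,169.2)
```

```text
t14.35 pos [ 0.5586 -0.0324  0.0504] yaw 169.07 F [ 0.4  0.1 -3. ] T [0.   0.01 0.03] w 0.0527 q [-11.4  13.9 104.9   0.   61.1 -90.5]
travel [0.0104 0.0083 0.0876] spin -0.0014 (alt 3.9986 -4.0014)
```

Call:
move_arm(travel=[[0.005,0,0.02],[0.005,0,0.02],[0.005,0,0.02]], spin=[0,0,0], jaw=[0.3,0.3,0.3])

```text
clock: 14.72
position: [0.5568, -0.0324, 0.0454]
tcp_rot: [[-0.982, 0.19, 0.0], [0.19, 0.982, -0.0], [-0.0, -0.0, -1.0]]
ft_force: [-0.3, -0.4, -3.0]
gripper_width: 0.0527
```

Run:
```python
from h import *
plan(.5569,-.0304,.039-.0061,169.2)
```

```text
t14.72 pos [ 0.5568 -0.0324  0.0454] yaw 169.04 F [-0.3 -0.4 -3. ] T [ 0.05 -0.03  0.  ] w 0.0527 q [-11.4  14.1 105.2  -0.   60.6 -90.5]
travel [0.0013 0.0099 0.0623] spin -0.0017 (alt 3.9983 -4.0017)
```

Call:
move_arm(travel=[[0.001,0.009,0],[0.001,0.009,0.015],[0.001,0.009,0.03],[0.001,0.009,0.04],[0.001,0.009,0.05],[0.001,0.009,0.058],[0.001,0.009,0.062],[0.001,0.009,0.062]], spin=[-0.002,-0.002,-0.002,-0.002,-0.002,-0.002,-0.002,-0.002], jaw=[0.3,0.3,0.3,0.3,0.3,0.3,0.3,0.3])

```text
clock: 15.72
position: [0.557, -0.0305, 0.033]
tcp_rot: [[-0.982, 0.187, 0.0], [0.187, 0.982, -0.0], [-0.0, -0.0, -1.0]]
ft_force: [-0.2, -0.1, -3.5]
gripper_width: 0.0527
```

Run:
```python
from h import *
plan(.5569,-.0304,.039-.0061,169.2)
```

```text
t15.72 pos [ 0.557  -0.0305  0.033 ] yaw 169.23 F [-0.2 -0.1 -3.5] T [-0.03  0.07 -0.01] w 0.0527 q [-11.2  15.2 105.5  -0.   59.3 -90.5]
travel [0.0007 0.0006 0.0005] spin 0.0004 (alt 4.0004 -3.9996)
```

Call:
move_arm(travel=[[0,0,0.006],[0,0,0.006],[0,0,0.006],[0,0,0.006]], spin=[0,0,0,0], jaw=[0.3,0.3,-0.65,-0.65])

```text
clock: 16.23
position: [0.5575, -0.0306, 0.0321]
tcp_rot: [[-0.982, 0.187, 0.001], [0.187, 0.982, -0.0], [-0.001, 0.0, -1.0]]
ft_force: [0.8, 0.1, 0.4]
gripper_width: 0.0705
```

Call:
move_arm(travel=[[0,0,-0.2],[0,0,-0.4],[0,0,-0.4],[0,0,-0.4]], spin=[0,0,0,0], jaw=[-0.65,-1,-1,-1])

```text
clock: 16.73
position: [0.5568, -0.0305, 0.1114]
tcp_rot: [[-0.982, 0.187, 0.0], [0.187, 0.982, 0.0], [-0.0, 0.0, -1.0]]
ft_force: [-0.1, -0.4, -0.4]
gripper_width: 0.0854
```

Run:
```python
from h import *
st()
im,d=grab("top","top5"); im2,_=grab("scene","scene7")
cv2.imwrite("pics/c11.png",cv2.resize(im2[130:300,190:350],None,fx=3.5,fy=3.5,interpolation=cv2.INTER_CUBIC)[:,:,::-1])
c,ab,a,big=lens(im,257,241); print("lensB",c,ab,a)
```

```text
t16.73 pos [ 0.5568 -0.0305  0.1114] yaw 169.23 F [-0.1 -0.4 -0.4] T [ 0.05  0.02 -0.02] w 0.0854 q [-11.2   9.1 103.1   0.   67.8 -90.5]
lensB (436.3148193359375, 184.27915954589844) (64.12019348144531, 63.80891036987305) 41.04644775390625
```

View pics/c11.png

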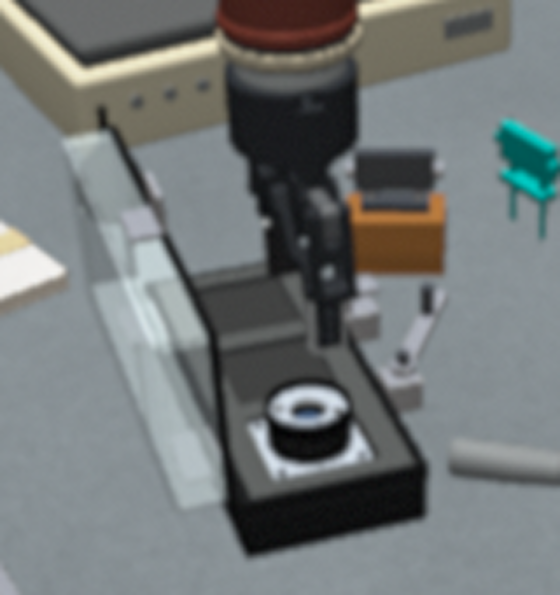

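View pics/top5.png

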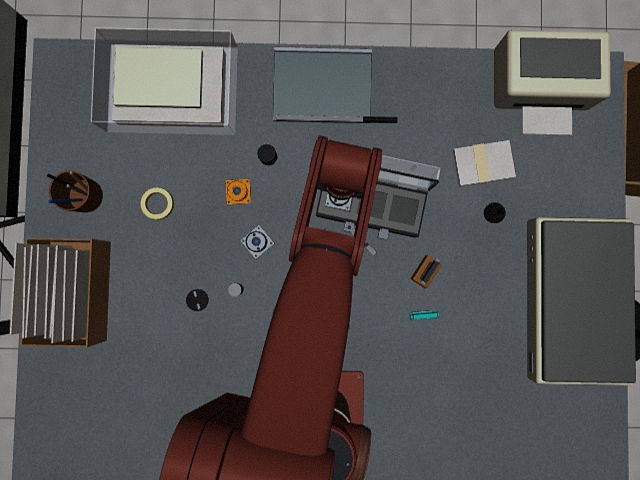

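Call:
move_arm(travel=[[0.26,0.31,0],[0.52,0.62,0],[0.79,0.946,0],[0.79,0.946,0],[0.79,0.946,0],[0.79,0.946,0],[0.79,0.946,0],[0.79,0.946,0],[0.79,0.946,0],[0.79,0.946,0]], spin=[0.1,0.2,0.3,0.4,0.5,0.6,0.7,0.8,0.9,1], jaw=[-1,-1,-1,-1,-1,-1,-1,-1,-1,-1])

```text
clock: 18.08
position: [0.4361, 0.1846, 0.1102]
tcp_rot: [[0.192, 0.981, -0.003], [0.981, -0.192, -0.001], [-0.001, -0.002, -1.0]]
ft_force: [0.2, 0.4, -0.2]
gripper_width: 0.0853
```

Run:
```python
from h import *
plan(.4368,.1851,.05,41.2)
```

```text
t18.07 pos [0.4361 0.1846 0.1102] yaw 78.93 F [ 0.2  0.4 -0.2] T [-0.    0.02  0.01] w 0.0853 q [ 13.4  -2.3 115.2   0.   67.2  24.5]
travel [0.003  0.0032 0.3012] spin 0.4192 (alt 4.4192 -3.5808)
```

Call:
move_arm(travel=[[0.003,0.003,0.1],[0.003,0.003,0.2],[0.003,0.003,0.3],[0.003,0.003,0.3],[0.003,0.003,0.45],[0.003,0.003,0.58],[0.003,0.003,0.58],[0.003,0.003,0.58],[0.003,0.003,0.58],[0.003,0.003,0.58],[0.003,0.003,0.58],[0.003,0.003,0.58]], spin=[0.1,0.2,0.3,0.42,0.42,0.42,0.42,0.42,0.42,0.42,0.42,0.42], jaw=[-1,-1,-1,-1,-1,-1,-1,-1,0.3,0.3,0.3,0.3])

```text
clock: 19.58
position: [0.4386, 0.1857, -0.0026]
tcp_rot: [[0.75, 0.662, 0.001], [0.662, -0.75, 0.001], [0.001, 0.0, -1.0]]
ft_force: [-4.0, -1.0, 9.7]
gripper_width: 0.0528
```

Run:
```python
from h import *
st()
```

```text
t19.57 pos [ 0.4386  0.1857 -0.0026] yaw 41.43 F [-4.  -1.   9.7] T [ 0.03  0.6  -0.03] w 0.0528 q [ 13.4   8.7 118.1   0.   53.1  62. ]
```

Call:
move_arm(travel=[[0,0,0],[0,0,0],[0,0,0],[0,0,0],[0,0,0],[0,0,0],[0,0,0],[0,0,0],[0,0,0],[0,0,0],[0,0,0],[0,0,0]], spin=[0,0,-0.12,-0.24,-0.36,-0.48,-0.6,-0.72,-0.84,-0.96,-1,-1], jaw=[-0.75,-0.75,-0.75,-0.75,-0.75,-0.75,-0.75,-0.75,-0.75,-0.75,-0.75,-0.75])

```text
clock: 21.08
position: [0.4377, 0.1853, -0.0044]
tcp_rot: [[-0.661, 0.75, -0.0], [0.75, 0.661, -0.0], [0.0, -0.0, -1.0]]
ft_force: [0.3, 0.7, 0.4]
gripper_width: 0.0746
```

Call:
move_arm(travel=[[0,0,0],[0,0,0],[0,0,0],[0,0,0]], spin=[0,0,0,0], jaw=[-0.75,0.3,0.3,0.3])

```text
clock: 21.58
position: [0.4371, 0.1848, -0.0041]
tcp_rot: [[-0.662, 0.75, -0.002], [0.75, 0.662, -0.001], [0.0, -0.002, -1.0]]
ft_force: [-3.0, -2.5, 6.5]
gripper_width: 0.0511
```

Run:
```python
from h import *
st()
```

```text
t21.57 pos [ 0.4371  0.1848 -0.0041] yaw 131.42 F [-3.  -2.5  6.5] T [-0.45  0.55  0.02] w 0.0511 q [ 13.4   8.8 118.2  -0.   53.1 -28. ]
```

Call:
move_arm(travel=[[0,0,-0.15],[0,0,-0.35],[0,0,-0.55],[0,0,-0.55],[-0.28,-0.15,-0.55],[-0.56,-0.3,-0.55],[-0.86,-0.466,-0.55],[-0.86,-0.466,-0.55],[-0.86,-0.466,-0.55]], spin=[0,0,0,0,-0.1,-0.2,-0.3,-0.42,-0.42], jaw=[0.3,0.3,0.3,0.3,0.3,0.3,0.3,0.3,0.3])

```text
clock: 22.7
position: [0.4804, -0.0066, 0.1036]
tcp_rot: [[-0.982, 0.19, -0.003], [0.19, 0.982, 0.0], [0.003, -0.0, -1.0]]
ft_force: [-0.0, 0.5, -3.0]
gripper_width: 0.0515
```

Run:
```python
from h import *
plan(.5249,-.1961,.106,169.25)
```

```text
t22.70 pos [ 0.4804 -0.0066  0.1036] yaw 169.06 F [-0.   0.5 -3. ] T [-0.   -0.01 -0.01] w 0.0515 q [-10.2  -0.7 114.4  -0.   66.5 -89.3]
travel [-0.3981 -0.8879 -0.0119] spin -0.0021 (alt 3.9979 -4.0021)
```

Call:
move_arm(travel=[[-0.13,-0.3,-0.01],[-0.26,-0.6,-0.01],[-0.398,-0.888,-0.01],[-0.398,-0.888,-0.01],[-0.398,-0.888,-0.01],[-0.398,-0.888,0.1],[-0.398,-0.888,0.2],[-0.398,-0.888,0.24],[-0.398,-0.888,0.24],[-0.398,-0.888,0.24],[-0.398,-0.888,0.24]], spin=[-0.002,-0.002,-0.002,-0.002,-0.002,-0.002,-0.002,-0.002,-0.002,-0.002,-0.002], jaw=[0.3,0.3,0.3,0.3,0.3,0.3,0.3,0.3,0.3,0.3,0.3])

```text
clock: 24.08
position: [0.5274, -0.1948, 0.0587]
tcp_rot: [[-0.983, 0.184, 0.001], [0.184, 0.983, -0.001], [-0.002, -0.0, -1.0]]
ft_force: [-0.3, -0.1, -2.7]
gripper_width: 0.0514
```

Run:
```python
from h import *
plan(.5249,-.1961,.039-.0041,169.25)
```

```text
t24.07 pos [ 0.5274 -0.1948  0.0587] yaw 169.41 F [-0.3 -0.1 -2.7] T [ 0.04 -0.01 -0.03] w 0.0514 q [ -28.3   13.5  104.3    0.    62.1 -107.7]
travel [ 0.011  -0.0086  0.1189] spin 0.0018 (alt 4.0018 -3.9982)
```

Call:
move_arm(travel=[[0.011,-0.009,0.02],[0.011,-0.009,0.05],[0.011,-0.009,0.05],[0.011,-0.009,0.05]], spin=[0.002,0.002,0.002,0.002], jaw=[0.3,0.3,0.3,0.3])

```text
clock: 24.58
position: [0.5241, -0.196, 0.0475]
tcp_rot: [[-0.982, 0.187, -0.0], [0.187, 0.982, 0.0], [0.0, 0.0, -1.0]]
ft_force: [0.2, -0.1, -3.0]
gripper_width: 0.0512
```

Run:
```python
from h import *
plan(.5249,-.1961,.039-.0041,169.25)
```

```text
t24.57 pos [ 0.5241 -0.196   0.0475] yaw 169.22 F [ 0.2 -0.1 -3. ] T [ 0.04 -0.04 -0.01] w 0.0512 q [ -28.6   14.2  104.9    0.    60.9 -107.8]
travel [-0.0038  0.0002  0.0632] spin -0.0003 (alt 3.9997 -4.0003)
```

Call:
move_arm(travel=[[-0.003,0,0.01],[-0.003,0,0.02],[-0.003,0,0.03],[-0.003,0,0.04],[-0.003,0,0.05],[-0.003,0,0.06],[-0.003,0,0.065],[-0.003,0,0.065]], spin=[0,0,0,0,0,0,0,0], jaw=[0.3,0.3,0.3,0.3,0.3,0.3,0.3,0.3])

```text
clock: 25.58
position: [0.5248, -0.1961, 0.035]
tcp_rot: [[-0.982, 0.187, -0.0], [0.187, 0.982, 0.0], [0.0, 0.0, -1.0]]
ft_force: [-1.5, 0.9, 0.7]
gripper_width: 0.0511
```

Run:
```python
from h import *
st()
```

```text
t25.57 pos [ 0.5248 -0.1961  0.035 ] yaw 169.23 F [-1.5  0.9  0.7] T [0.26 0.36 0.05] w 0.0511 q [ -28.6   15.3  105.1   -0.    59.6 -107.8]
```

Call:
move_arm(travel=[[0,0,0],[0,0,0],[0,0,0],[0,0,-0.2],[0,0,-0.4],[0,0,-0.6],[0,0,-0.6],[0,0,-0.6]], spin=[0,0,0,0,0,0,0,0], jaw=[-0.65,-0.65,-0.65,-1,-1,-1,-1,-1])

```text
clock: 26.58
position: [0.5246, -0.1959, 0.1543]
tcp_rot: [[-0.982, 0.187, -0.0], [0.187, 0.982, 0.0], [0.0, 0.0, -1.0]]
ft_force: [-0.7, -0.1, -0.3]
gripper_width: 0.0852
```

Run:
```python
from h import *
s=st()
im,d=grab("top","top6"); im2,_=grab("scene","scene8")
cv2.imwrite("pics/c12.png",cv2.resize(im[225:305,390:460],None,fx=7,fy=7,interpolation=cv2.INTER_CUBIC)[:,:,::-1])
cv2.imwrite("pics/c13.png",cv2.resize(im2[130:300,190:350],None,fx=3.5,fy=3.5,interpolation=cv2.INTER_CUBIC)[:,:,::-1])
```

```text
t26.57 pos [ 0.5246 -0.1959  0.1543] yaw 169.23 F [-0.7 -0.1 -0.3] T [0.03 0.05 0.01] w 0.0852 q [ -28.6    6.7  100.8    0.    72.5 -107.8]
```

View pics/c12.png

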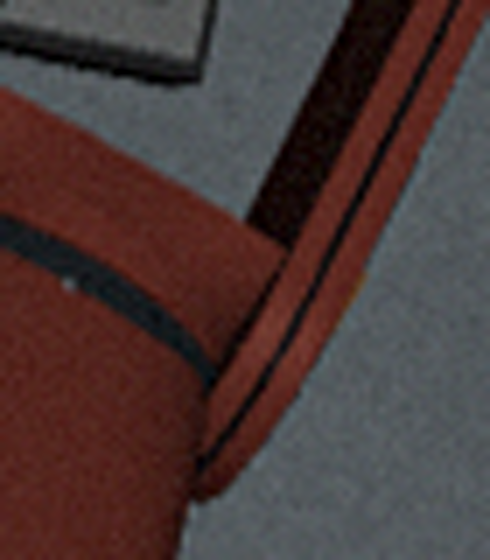

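View pics/c13.png

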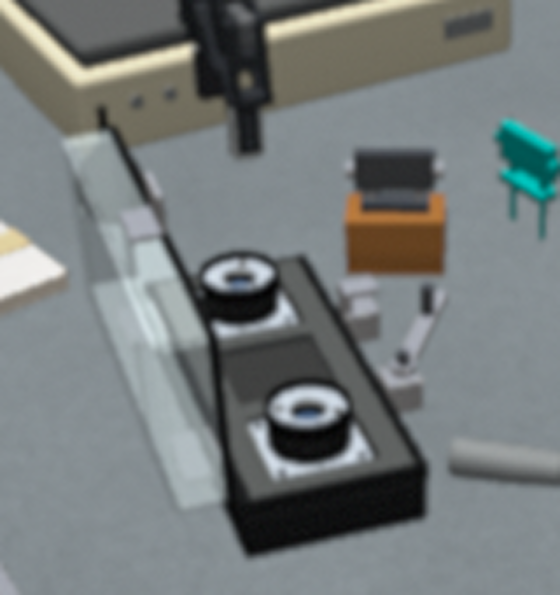

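Run:
```python
from h import *
im=np.load("pics/top0.npz")["im"]; d=np.load("pics/top0.npz")["d"]
k=8;x0,y0=405,248
M=np.float32([[k,0,-k*x0+(k-1)/2],[0,k,-k*y0+(k-1)/2]])
big=cv2.warpAffine(im,M,(45*k,45*k),flags=cv2.INTER_CUBIC)
D=cv2.warpAffine(d,M,(45*k,45*k),flags=cv2.INTER_NEAREST)
def fit(m,z,nm):
    p=np.argwhere(m)[:,::-1]; uv=(p-(k-1)/2)/k+[x0,y0]; w=px2w("top",uv,z)[:,:2]*1000
    print(nm,len(p),cv2.minAreaRect(w.astype(np.float32)),w.mean(0))
# height map
K=CAL["top"]["mtx"];P=CAL["top"]["pose"]
vv,uu=np.mgrid[0:45,0:45]; dd=d[y0:y0+45,x0:x0+45]
pts=np.stack([(uu+x0-K[0,2])/K[0,0]*dd,(vv+y0-K[1,2])/K[1,1]*dd,dd],-1)@P[:3,:3].T+P[:3,3]
Z=pts[...,2]
np.set_printoptions(linewidth=250)
print((Z[4:42:2,4:42:2]*1000).astype(int))
h=Z>0.075; q=pts[h]; print("grip depth",h.sum(),q.mean(0),cv2.minAreaRect((q[:,:2]*1000).astype(np.float32)))
c=np.cov(q[:,:2].T); w,v=np.linalg.eigh(c); print(np.degrees(np.arctan2(v[1,1],v[0,1])),np.sqrt(w)*1000)
h=(Z>0.035)&(Z<.058); q=pts[h]; print("stand",h.sum(),q.mean(0),cv2.minAreaRect((q[:,:2]*1000).astype(np.float32)))
h=(Z>0.035); q=pts[h]; print("all",cv2.minAreaRect((q[:,:2]*1000).astype(np.float32)))
r,g,b=[big[...,i].astype(int) for i in range(3)]
fit((r-b>40),0.046,"orange")
cv2.imwrite("pics/c14.png",cv2.resize(big,None,fx=1.6,fy=1.6)[:,:,::-1])
```

```text
[[   2    0   -9    0    0   -2   -6    0    0   -3   -4   -1    4   -8   -7    2    0    2    0]
 [  -7    3   -1   -3    2    0   -1   -5   -3   -1   -3   -3   -6   -4   -2    1   -1   -7   -5]
 [   1   -6   -2    0   -1   -1   -5   -2   17   44   46   -3   -4    0    3    1   -8    1    0]
 [   0   -1   -4   -2    7    0    0    1   38   47   40   42   46   80    0    1   -1   -1   -1]
 [   1    3   -2    1   -2   -5   -4   26   39   40   43   42   48   88   83   81   -2   -5   -1]
 [   2   -3   -1   -2   -4   -1    6   46   43   43   43   50   86   92   93   43   -3    4 1499]
 [   1   -1   -1   -4   -1   -3   37   43   48   47   46   70   90   89   96   45   43    0   -2]
 [  -3   -3   -4   -1   -3   27   49   47   43   52   56   86   90   96   37   43    1   -1  -10]
 [   2   -7    0   -2    6   45   43   44   43   52   77   93   89 1499   46   43   -6    3   -2]
 [   0    2    1    5   28   44   48   41   47   69   85   93   96   43   44   -3   -5   -2   -4]
 [  -6    0    0   17   44   46   42   48   55   92   93   95   41   40   -1   -3   -3    0   -1]
 [  -1   -1    4   37 
[... 660 characters left out ...]
 2]
 [   0    1    2   -2   -2   -6   -2    0    0   -4    0   -2    0   -3   -1   -2    2   -1    1]]
grip depth 171 [ 0.36689634 -0.24933594  0.13845113] ((353.45404052734375, -144.0906219482422), (61.79206848144531, 285.6830139160156), 6.85919189453125)
94.77871529241133 [17.03693013 49.39971628]
stand 338 [ 0.36829186 -0.25619801  0.04498379] ((367.1552429199219, -259.7321472167969), (45.7636833190918, 74.27488708496094), 58.63922119140625)
all ((384.7528381347656, -148.75775146484375), (291.09002685546875, 82.0299301147461), 80.97772979736328)
orange 18187 ((366.20489501953125, -258.6725158691406), (45.612972259521484, 75.39259338378906), 57.56192398071289) [ 366.28740238 -255.55402217]
```

View pics/c14.png

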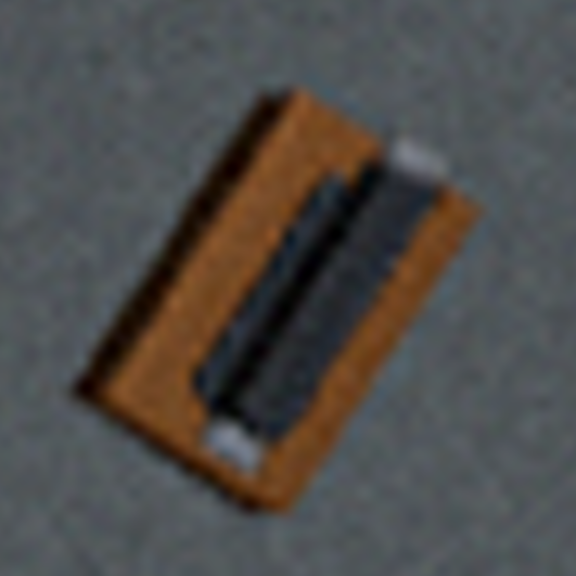

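Run:
```python
from h import *
im=np.load("pics/top0.npz")["im"]; d=np.load("pics/top0.npz")["d"]
K=CAL["top"]["mtx"];P=CAL["top"]["pose"];x0,y0=405,248
vv,uu=np.mgrid[0:45,0:45]; dd=d[y0:y0+45,x0:x0+45]
Z=(np.stack([(uu+x0-K[0,2])/K[0,0]*dd,(vv+y0-K[1,2])/K[1,1]*dd,dd],-1)@P[:3,:3].T+P[:3,3])[...,2]
m=((Z>.084)&(Z<.12))
uv=np.c_[uu[m]+x0,vv[m]+y0]; w=px2w("top",uv,.094)[:,:2]*1000
print("grip",len(w),w.mean(0),cv2.minAreaRect(w.astype(np.float32)))
c=np.cov(w.T); e,v=np.linalg.eigh(c); print(np.degrees(np.arctan2(v[1,1],v[0,1])),np.sqrt(e*12))
```

```text
grip 129 [ 367.02688315 -258.49391779] ((366.170654296875, -257.8734436035156), (13.092531204223633, 64.91874694824219), 58.104713439941406)
148.19905150202595 [13.06673211 62.19830158]
```

Call:
move_arm(travel=[[0.24,-0.15,0],[0.48,-0.3,0],[0.716,-0.449,0],[0.716,-0.449,0],[0.716,-0.449,0],[0.716,-0.449,0],[0.716,-0.449,0],[0.716,-0.449,0],[0.716,-0.449,0],[0.716,-0.449,0]], spin=[0.1,0.2,0.3,0.4,0.5,0.6,0.7,0.8,0.9,1], jaw=[-1,-1,-1,-1,-1,-1,-1,-1,-1,-1])

```text
clock: 27.92
position: [0.3666, -0.2569, 0.1532]
tcp_rot: [[0.192, 0.981, -0.002], [0.981, -0.192, 0.002], [0.002, -0.002, -1.0]]
ft_force: [0.2, 0.3, -0.6]
gripper_width: 0.0854
```

Run:
```python
from h import *
plan(.3671,-.2574,.054,58.1)
im,d=grab("top","top7")
# lens views in wells
k=10
out=[]
for c in[(.557,-.0305),(.5248,-.1961)]:
    u,v=w2px("top",[[*c,.068]])[0]; print(u,v)
    M=np.float32([[k,0,-k*(u-16)+(k-1)/2],[0,k,-k*(v-16)+(k-1)/2]])
    out.append(cv2.warpAffine(im,M,(32*k,32*k),flags=cv2.INTER_CUBIC))
cv2.imwrite("pics/c15.png",np.hstack(out)[:,:,::-1])
```

```text
t27.93 pos [ 0.3666 -0.2569  0.1532] yaw 78.93 F [ 0.2  0.3 -0.6] T [0.01 0.04 0.04] w 0.0854 q [-45.1  -9.1 116.5  -0.   72.8 -34.1]
travel [-0.0021  0.0028  0.496 ] spin 0.2314 (alt 4.2314 -3.7686)
339.65232092854825 194.4497672201395
404.5693540746537 208.38169179357615
```

View pics/c15.png

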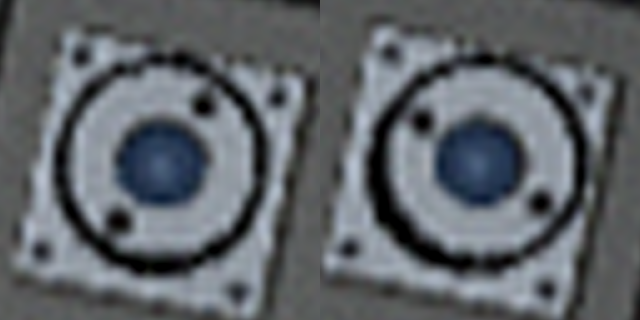

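Call:
move_arm(travel=[[-0.002,0.003,0.1],[-0.002,0.003,0.2],[-0.002,0.003,0.2],[-0.002,0.003,0.3],[-0.002,0.003,0.4],[-0.002,0.003,0.496],[-0.002,0.003,0.496],[-0.002,0.003,0.496],[-0.002,0.003,0.496]], spin=[0.1,0.231,0.231,0.231,0.231,0.231,0.231,0.231,0.231], jaw=[-1,-1,-1,-1,-1,-1,-1,-1,-1])

```text
clock: 29.1
position: [0.3685, -0.2587, 0.0567]
tcp_rot: [[0.522, 0.853, 0.001], [0.853, -0.522, -0.001], [-0.0, 0.002, -1.0]]
ft_force: [-0.2, 0.1, 0.2]
gripper_width: 0.0855
```

Run:
```python
from h import *
plan(.3671,-.2574,.054,58.1)
```

```text
t29.10 pos [ 0.3685 -0.2587  0.0567] yaw 58.50 F [-0.2  0.1  0.2] T [ 0.05 -0.02 -0.03] w 0.0855 q [-45.1  -1.1 120.6  -0.   60.4 -13.6]
travel [ 0.0019 -0.0096  0.0133] spin 0.0045 (alt 4.0045 -3.9955)
```

Call:
move_arm(travel=[[0.001,-0.003,0.01],[0.001,-0.003,0.01],[0.001,-0.003,0.01],[0.001,-0.003,0.01],[0.001,-0.003,0.01]], spin=[0,0,0,0,0], jaw=[0.15,0.15,0.15,0.15,0.15])

```text
clock: 29.72
position: [0.3678, -0.258, 0.0542]
tcp_rot: [[0.523, 0.852, 0.001], [0.852, -0.523, -0.001], [-0.0, 0.001, -1.0]]
ft_force: [-1.6, 1.2, 4.9]
gripper_width: 0.0584
```

Run:
```python
from h import *
st()
```

```text
t29.73 pos [ 0.3678 -0.258   0.0542] yaw 58.45 F [-1.6  1.2  4.9] T [0.21 0.21 0.01] w 0.0584 q [-45.1  -1.  120.8  -0.   60.1 -13.6]
```

Call:
move_arm(travel=[[0,0,0],[0,0,0],[0,0,0],[0,0,0],[0,0,0],[0,0,0],[0,0,0],[0,0,0],[0,0,0],[0,0,0],[0,0,0.02],[0,0,0.02]], spin=[0,0,-0.12,-0.24,-0.36,-0.48,-0.6,-0.72,-0.84,-0.96,-1,-1], jaw=[-0.9,-0.9,-0.9,-0.9,-0.9,-0.9,-0.9,-0.9,-0.9,-0.9,-0.9,-0.9])

```text
clock: 31.22
position: [0.3671, -0.2572, 0.049]
tcp_rot: [[-0.852, 0.524, -0.001], [0.524, 0.852, 0.001], [0.001, 0.0, -1.0]]
ft_force: [-0.5, -0.3, 0.7]
gripper_width: 0.0808
```

Call:
move_arm(travel=[[0,0,0],[0,0,0],[0,0,0],[0,0,0],[0,0,0],[0,0,0],[0,0,0]], spin=[0,0,0,0,0,0,0], jaw=[-0.9,1,1,1,1,1,1])

```text
clock: 32.1
position: [0.3673, -0.258, 0.0496]
tcp_rot: [[-0.852, 0.523, -0.0], [0.523, 0.852, -0.001], [-0.0, -0.001, -1.0]]
ft_force: [-2.1, -3.2, -0.8]
gripper_width: 0.0108
```

Run:
```python
from h import *
st()
```

```text
t32.10 pos [ 0.3673 -0.258   0.0496] yaw 148.44 F [-2.1 -3.2 -0.8] T [-0.54  0.36 -0.1 ] w 0.0108 q [ -45.1   -0.6  121.    -0.    59.6 -103.6]
```

Call:
move_arm(travel=[[0,0,-0.1],[0,0,-0.2],[0,0,-0.35],[0,0,-0.55],[0,0,-0.55],[0,0,-0.55]], spin=[0,0,0,0,0,0], jaw=[1,1,1,1,1,1])

```text
clock: 32.85
position: [0.3672, -0.2569, 0.1587]
tcp_rot: [[-0.852, 0.523, -0.0], [0.523, 0.852, 0.001], [0.001, 0.001, -1.0]]
ft_force: [-0.1, -0.0, -1.6]
gripper_width: 0.0106
```

Run:
```python
from h import *
plan(.5569,-.0303,.16,145.2)
im,_=grab("scene","scene9")
cv2.imwrite("pics/c16.png",cv2.resize(im[90:240,250:390],None,fx=4,fy=4,interpolation=cv2.INTER_CUBIC)[:,:,::-1])
```

```text
t32.85 pos [ 0.3672 -0.2569  0.1587] yaw 148.45 F [-0.1 -0.  -1.6] T [0.03 0.05 0.05] w 0.0106 q [ -45.1   -9.5  116.2    0.    73.4 -103.6]
travel [-0.2152  1.462  -0.0064] spin 0.0361 (alt 4.0361 -3.9639)
```

View pics/c16.png

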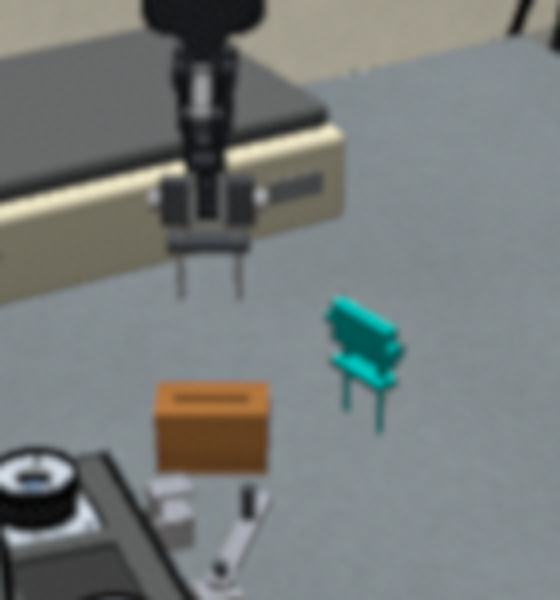

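Call:
move_arm(travel=[[-0.04,0.25,0],[-0.08,0.5,0],[-0.11,0.75,0],[-0.11,0.75,0],[-0.11,0.75,0]], spin=[0.036,0.036,0.036,0.036,0.036], jaw=[1,1,1,1,1])

```text
clock: 33.52
position: [0.4637, -0.1409, 0.158]
tcp_rot: [[-0.822, 0.57, -0.003], [0.57, 0.822, 0.001], [0.003, -0.001, -1.0]]
ft_force: [-0.4, 0.8, -1.4]
gripper_width: 0.0116
```

Run:
```python
from h import *
plan(.5569,-.0303,.13,145.2)
```

```text
t33.52 pos [ 0.4637 -0.1409  0.158 ] yaw 145.26 F [-0.4  0.8 -1.4] T [ 0.01  0.01 -0.01] w 0.0116 q [-26.2  -3.9 111.2  -0.   72.9 -81.5]
travel [-0.0678  0.7199  0.1401] spin 0.0006 (alt 4.0006 -3.9994)
```

Call:
move_arm(travel=[[-0.02,0.24,0],[-0.045,0.48,0],[-0.068,0.72,0],[-0.068,0.72,0],[-0.068,0.72,0.14],[-0.068,0.72,0.14],[-0.068,0.72,0.14],[-0.068,0.72,0.14]], spin=[0,0,0,0,0,0,0,0], jaw=[1,1,1,1,1,1,1,1])

```text
clock: 34.52
position: [0.5586, -0.0316, 0.1327]
tcp_rot: [[-0.821, 0.572, 0.002], [0.572, 0.821, -0.0], [-0.002, 0.001, -1.0]]
ft_force: [0.5, 0.2, -1.0]
gripper_width: 0.011
```

Run:
```python
from h import *
plan(.5569,-.0303,.115,145.2)
im,_=grab("scene","scene10")
cv2.imwrite("pics/c17.png",cv2.resize(im[170:290,210:340],None,fx=5,fy=5,interpolation=cv2.INTER_CUBIC)[:,:,::-1])
```

```text
t34.52 pos [ 0.5586 -0.0316  0.1327] yaw 145.14 F [ 0.5  0.2 -1. ] T [-0.02  0.07 -0.02] w 0.0110 q [-11.3   7.8 102.   -0.   70.  -66.5]
travel [0.0108 0.0005 0.0886] spin -0.0007 (alt 3.9993 -4.0007)
```

View pics/c17.png

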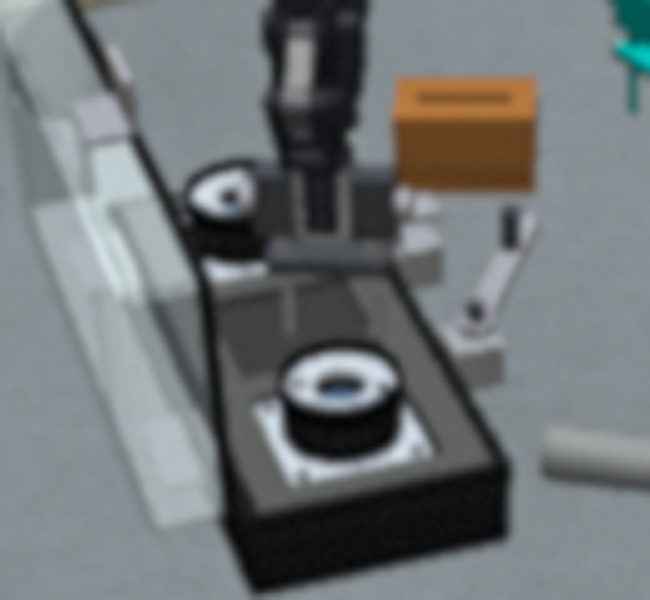

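Call:
move_arm(travel=[[0.004,0.003,0.05],[0.004,0.003,0.085],[0.004,0.003,0.085],[0.004,0.003,0.085]], spin=[0,0,0,0], jaw=[1,1,1,1])

```text
clock: 35.08
position: [0.5578, -0.0298, 0.1144]
tcp_rot: [[-0.821, 0.571, -0.0], [0.571, 0.821, 0.0], [0.0, -0.0, -1.0]]
ft_force: [-0.3, 0.4, -1.1]
gripper_width: 0.011
```

Run:
```python
from h import *
plan(.5569,-.0303,.108,145.2)
```

```text
t35.08 pos [ 0.5578 -0.0298  0.1144] yaw 145.21 F [-0.3  0.4 -1.1] T [-0.01 -0.01  0.01] w 0.0110 q [-11.1   9.  102.9   0.   68.2 -66.4]
travel [ 0.002  -0.0046  0.032 ] spin 0.0001 (alt 4.0001 -3.9999)
```

Call:
move_arm(travel=[[0.003,-0.004,0],[0.003,-0.004,0.01],[0.003,-0.004,0.02],[0.003,-0.004,0.03],[0.003,-0.004,0.035],[0.003,-0.004,0.035]], spin=[0,0,0,0,0,0], jaw=[1,1,1,1,1,1])

```text
clock: 35.83
position: [0.5567, -0.0302, 0.1073]
tcp_rot: [[-0.821, 0.571, -0.0], [0.571, 0.821, 0.0], [0.0, -0.0, -1.0]]
ft_force: [0.4, 0.3, -0.4]
gripper_width: 0.0109
```

Run:
```python
from h import *
plan(.5569,-.0303,.103,145.2)
```

```text
t35.83 pos [ 0.5567 -0.0302  0.1073] yaw 145.20 F [ 0.4  0.3 -0.4] T [ 0.02  0.01 -0.02] w 0.0109 q [-11.2   9.3 103.3  -0.   67.4 -66.4]
travel [-0.0012 -0.      0.0217] spin 0.0 (alt 4.0000 -4.0000)
```

Call:
move_arm(travel=[[0,0,0.005],[0,0,0.01],[0,0,0.01]], spin=[0,0,0], jaw=[1,1,1])

```text
clock: 36.2
position: [0.5567, -0.0302, 0.1054]
tcp_rot: [[-0.821, 0.571, -0.0], [0.571, 0.821, 0.0], [0.0, -0.0, -1.0]]
ft_force: [0.2, -1.2, -0.8]
gripper_width: 0.0113
```

Call:
move_arm(travel=[[0,0,0.005],[0,0,0.01],[0,0,0.01]], spin=[0,0,0], jaw=[1,1,1])

```text
clock: 36.58
position: [0.5567, -0.0301, 0.1034]
tcp_rot: [[-0.821, 0.571, -0.0], [0.571, 0.821, 0.0], [0.0, -0.0, -1.0]]
ft_force: [0.9, -0.1, -2.0]
gripper_width: 0.0108
```

Call:
move_arm(travel=[[0,0,0.01],[0,0,0.02],[0,0,0.02]], spin=[0,0,0], jaw=[1,1,1])

```text
clock: 36.95
position: [0.5566, -0.0301, 0.0991]
tcp_rot: [[-0.821, 0.571, -0.001], [0.571, 0.821, 0.0], [0.001, -0.0, -1.0]]
ft_force: [-0.8, -0.9, -0.6]
gripper_width: 0.0113
```

Run:
```python
from h import *
st()
im,_=grab("scene","scene11")
cv2.imwrite("pics/c18.png",cv2.resize(im[180:280,230:330],None,fx=6,fy=6,interpolation=cv2.INTER_CUBIC)[:,:,::-1])
```

```text
t36.95 pos [ 0.5566 -0.0301  0.0991] yaw 145.20 F [-0.8 -0.9 -0.6] T [-0.03 -0.01 -0.06] w 0.0113 q [-11.2   9.9 103.6   0.   66.5 -66.4]
```

View pics/c18.png

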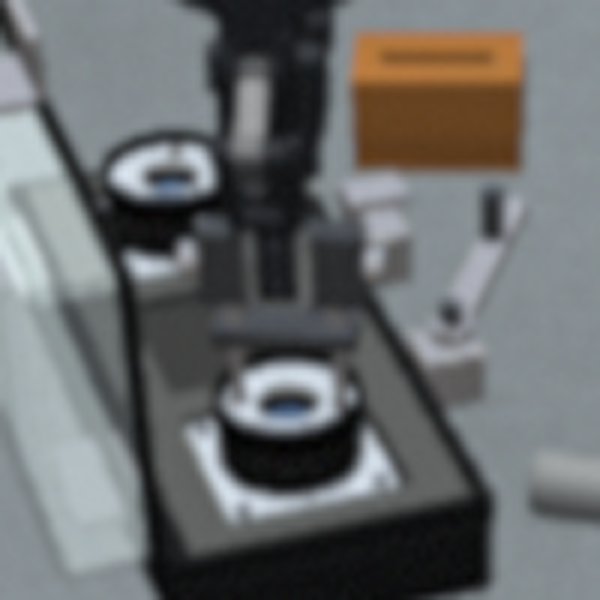

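Call:
move_arm(travel=[[0,0,0],[0,0,0],[0,0,0],[0,0,0],[0,0,0],[0,0,0],[0,0,0],[0,0,0],[0,0,0],[0,0,0],[0,0,0]], spin=[0.06,0.12,0.18,0.24,0.3,0.36,0.42,0.48,0.54,0.6,0.6], jaw=[1,1,1,1,1,1,1,1,1,1,1])

```text
clock: 38.38
position: [0.5562, -0.0306, 0.0994]
tcp_rot: [[-0.022, 1.0, -0.001], [1.0, 0.022, -0.001], [-0.001, -0.001, -1.0]]
ft_force: [-2.0, -2.8, 0.2]
gripper_width: 0.011
```

Run:
```python
from h import *
st()
```

```text
t38.38 pos [ 0.5562 -0.0306  0.0994] yaw 91.27 F [-2.  -2.8  0.2] T [-0.47  0.59  0.16] w 0.0110 q [-1.120e+01  9.900e+00  1.036e+02 -1.000e-01  6.660e+01 -1.250e+01]
```

Call:
move_arm(travel=[[0,0,0],[0,0,0],[0,0,0],[0,0,0]], spin=[0.05,0.1,0.15,0.17], jaw=[1,1,1,1])

```text
clock: 38.88
position: [0.5561, -0.031, 0.0996]
tcp_rot: [[0.238, 0.971, -0.002], [0.971, -0.238, -0.003], [-0.003, -0.001, -1.0]]
ft_force: [-4.4, -3.5, 2.1]
gripper_width: 0.0109
```

Run:
```python
from h import *
st()
```

```text
t38.88 pos [ 0.5561 -0.031   0.0996] yaw 76.24 F [-4.4 -3.5  2.1] T [-0.75  0.79  2.62] w 0.0109 q [-11.2   9.9 103.6  -0.2  66.6   2.6]
```

Call:
move_arm(travel=[[0,0,0],[0,0,0]], spin=[0.03,0.03], jaw=[1,1])

```text
clock: 39.12
position: [0.5562, -0.031, 0.0996]
tcp_rot: [[0.281, 0.96, -0.002], [0.96, -0.281, -0.003], [-0.003, -0.001, -1.0]]
ft_force: [-4.3, -4.7, 0.6]
gripper_width: 0.0109
```

Run:
```python
from h import *
st()
```

```text
t39.12 pos [ 0.5562 -0.031   0.0996] yaw 73.65 F [-4.3 -4.7  0.6] T [-0.86  0.76  2.82] w 0.0109 q [-11.2   9.9 103.6  -0.2  66.6   5.2]
```

Call:
move_arm(travel=[[0,0,0],[0,0,0],[0,0,0]], spin=[-0.03,-0.05,-0.05], jaw=[1,1,1])

```text
clock: 39.5
position: [0.5562, -0.031, 0.0995]
tcp_rot: [[0.206, 0.978, -0.002], [0.978, -0.206, -0.002], [-0.003, -0.001, -1.0]]
ft_force: [-3.4, -4.3, 0.9]
gripper_width: 0.011
```

Run:
```python
from h import *
st()
```

```text
t39.50 pos [ 0.5562 -0.031   0.0995] yaw 78.09 F [-3.4 -4.3  0.9] T [-0.8   0.77  2.04] w 0.0110 q [-11.2   9.9 103.6  -0.2  66.6   0.8]
```

Call:
move_arm(travel=[[0,0,0],[0,0,0],[0,0,0],[0,0,0]], spin=[-0.05,-0.1,-0.12,-0.12], jaw=[1,1,1,1])

```text
clock: 40.0
position: [0.5561, -0.0309, 0.0994]
tcp_rot: [[0.023, 1.0, -0.002], [1.0, -0.023, -0.001], [-0.001, -0.002, -1.0]]
ft_force: [-3.9, -3.8, 0.6]
gripper_width: 0.0109
```

Run:
```python
from h import *
st()
im,_=grab("scene","scene12")
cv2.imwrite("pics/c19.png",cv2.resize(im[180:280,230:330],None,fx=6,fy=6,interpolation=cv2.INTER_CUBIC)[:,:,::-1])
```

```text
t40.00 pos [ 0.5561 -0.0309  0.0994] yaw 88.66 F [-3.9 -3.8  0.6] T [-0.78  0.81  0.48] w 0.0109 q [-1.120e+01  9.900e+00  1.036e+02 -1.000e-01  6.660e+01 -9.900e+00]
```

View pics/c19.png

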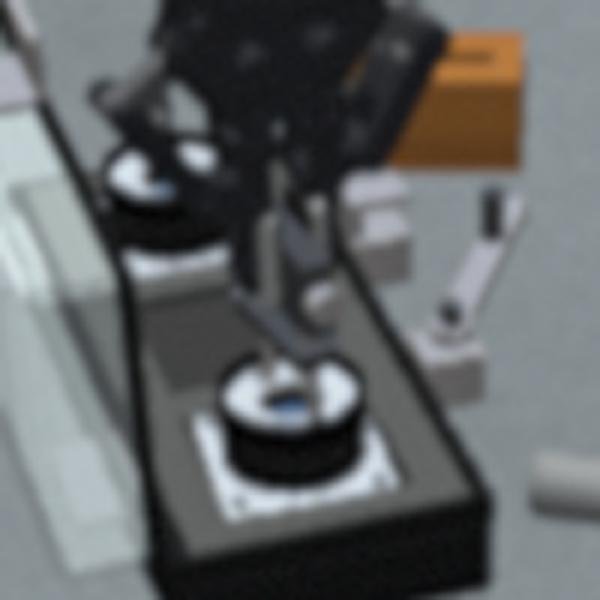

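Call:
move_arm(travel=[[0,0,0],[0,0,0],[0,0,-0.05],[0,0,-0.15],[0,0,-0.28],[0,0,-0.28]], spin=[-0.03,-0.035,-0.035,-0.035,-0.035,-0.035], jaw=[1,1,1,1,1,1])

```text
clock: 40.8
position: [0.5596, -0.0301, 0.1589]
tcp_rot: [[-0.029, 1.0, 0.007], [1.0, 0.029, -0.0], [-0.001, 0.007, -1.0]]
ft_force: [0.8, -0.3, -1.1]
gripper_width: 0.0109
```

Run:
```python
from h import *
plan(.5247,-.1960,.155,56.3)
im,_=grab("scene","scene13")
cv2.imwrite("pics/c19.png",cv2.resize(im[160:280,230:330],None,fx=5,fy=5,interpolation=cv2.INTER_CUBIC)[:,:,::-1])
```

```text
t40.80 pos [ 0.5596 -0.0301  0.1589] yaw 91.64 F [ 0.8 -0.3 -1.1] T [-0.01  0.06 -0.03] w 0.0109 q [-1.120e+01  6.100e+00  1.009e+02  1.000e-01  7.250e+01 -1.280e+01]
travel [-0.8242 -0.1981  0.0197] spin 0.3927 (alt 4.3927 -3.6073)
```

View pics/c19.png

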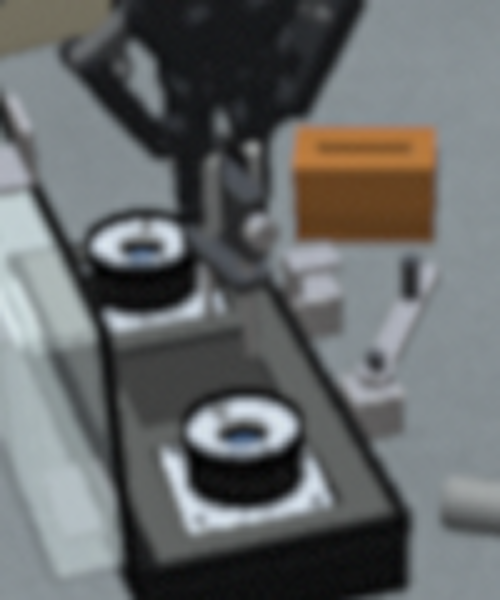

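Call:
move_arm(travel=[[-0.27,-0.06,0.02],[-0.54,-0.13,0.02],[-0.824,-0.198,0.02],[-0.824,-0.198,0.02],[-0.824,-0.198,0.02],[-0.824,-0.198,0.02],[-0.824,-0.198,0.02]], spin=[0,0.1,0.2,0.3,0.39,0.39,0.39], jaw=[1,1,1,1,1,1,1])

```text
clock: 41.72
position: [0.5217, -0.1956, 0.1507]
tcp_rot: [[0.549, 0.836, -0.001], [0.836, -0.549, 0.001], [0.0, -0.001, -1.0]]
ft_force: [-0.2, -0.0, -1.2]
gripper_width: 0.0113
```

Run:
```python
from h import *
plan(.5247,-.1960,.155,56.3)
im,d=grab("top","top8"); k=10; out=[]
for c in[(.5568,-.0305),(.5248,-.1961)]:
    u,v=w2px("top",[[*c,.068]])[0]
    M=np.float32([[k,0,-k*(u-16)+(k-1)/2],[0,k,-k*(v-16)+(k-1)/2]])
    out.append(cv2.warpAffine(im,M,(32*k,32*k),flags=cv2.INTER_CUBIC))
cv2.imwrite("pics/c20.png",np.hstack(out)[:,:,::-1])
im,_=grab("scene","scene14")
cv2.imwrite("pics/c21.png",cv2.resize(im[130:280,200:340],None,fx=4,fy=4,interpolation=cv2.INTER_CUBIC)[:,:,::-1])
```

```text
t41.73 pos [ 0.5217 -0.1956  0.1507] yaw 56.72 F [-0.2 -0.  -1.2] T [ 0.02 -0.02  0.01] w 0.0113 q [-28.7   6.6 101.4   0.   72.1   4.6]
travel [ 0.0064  0.0136 -0.0213] spin 0.0047 (alt 4.0047 -3.9953)
```

View pics/c20.png

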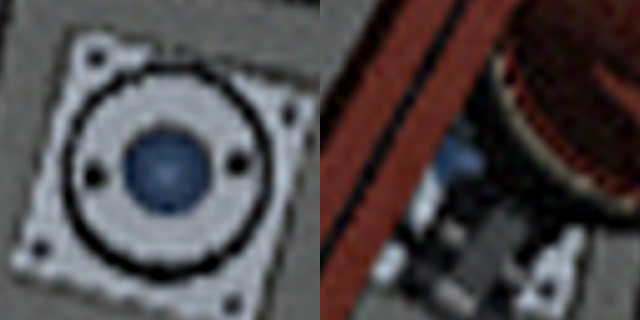

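View pics/c21.png

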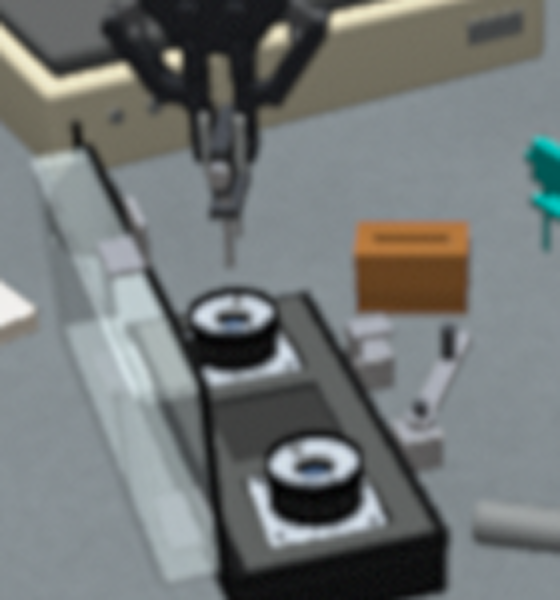

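Call:
move_arm(travel=[[0.005,0.01,0.05],[0.005,0.01,0.12],[0.005,0.01,0.18],[0.005,0.01,0.18],[0.005,0.01,0.18]], spin=[0.005,0.005,0.005,0.005,0.005], jaw=[1,1,1,1,1])

```text
clock: 42.45
position: [0.5243, -0.1964, 0.1155]
tcp_rot: [[0.558, 0.83, -0.0], [0.83, -0.558, 0.0], [0.0, -0.0, -1.0]]
ft_force: [-0.4, 0.0, -1.4]
gripper_width: 0.0111
```

Run:
```python
from h import *
plan(.5248,-.1959,.107,56.3)
```

```text
t42.45 pos [ 0.5243 -0.1964  0.1155] yaw 56.10 F [-0.4  0.  -1.4] T [-0.04  0.    0.02] w 0.0111 q [-28.6   9.1 102.7   0.   68.3   5.3]
travel [0.0034 0.001  0.0425] spin -0.0022 (alt 3.9978 -4.0022)
```

Call:
move_arm(travel=[[0.003,0.001,0],[0.003,0.001,0.015],[0.003,0.001,0.03],[0.003,0.001,0.042],[0.003,0.001,0.042]], spin=[-0.002,-0.002,-0.002,-0.002,-0.002], jaw=[1,1,1,1,1])

```text
clock: 43.08
position: [0.5244, -0.1958, 0.1067]
tcp_rot: [[0.555, 0.832, -0.001], [0.832, -0.555, 0.0], [-0.0, -0.001, -1.0]]
ft_force: [0.0, -0.3, -1.6]
gripper_width: 0.011
```

Call:
move_arm(travel=[[0,0,0.005],[0,0,0.01],[0,0,0.015],[0,0,0.015]], spin=[0,0,0,0], jaw=[1,1,1,1])

```text
clock: 43.58
position: [0.5246, -0.1959, 0.104]
tcp_rot: [[0.555, 0.832, -0.0], [0.832, -0.555, 0.0], [-0.0, -0.0, -1.0]]
ft_force: [0.2, -0.8, -1.2]
gripper_width: 0.0109
```

Run:
```python
from h import *
st()
```

```text
t43.58 pos [ 0.5246 -0.1959  0.104 ] yaw 56.28 F [ 0.2 -0.8 -1.2] T [-0.01  0.02 -0.04] w 0.0109 q [-28.5   9.9 103.1  -0.   67.1   5.2]
```

Pins are in lens B's ring with no resistance. I'll go a few mm deeper and turn it.

Call:
move_arm(travel=[[0,0,0.01],[0,0,0.015],[0,0,0.015]], spin=[0,0,0], jaw=[1,1,1])

```text
clock: 43.95
position: [0.5246, -0.1959, 0.1009]
tcp_rot: [[0.555, 0.832, -0.0], [0.832, -0.555, 0.0], [-0.0, -0.0, -1.0]]
ft_force: [-1.2, 0.7, -1.0]
gripper_width: 0.011
```

Call:
move_arm(travel=[[0,0,0],[0,0,0],[0,0,0],[0,0,0],[0,0,0],[0,0,0],[0,0,0],[0,0,0],[0,0,0]], spin=[0.06,0.12,0.18,0.24,0.3,0.36,0.42,0.48,0.48], jaw=[1,1,1,1,1,1,1,1,1])

```text
clock: 45.08
position: [0.5246, -0.1961, 0.1011]
tcp_rot: [[0.974, 0.227, -0.0], [0.227, -0.974, -0.0], [-0.0, 0.0, -1.0]]
ft_force: [-0.6, -0.4, -1.1]
gripper_width: 0.0107
```

Run:
```python
from h import *
st()
```

```text
t45.08 pos [ 0.5246 -0.1961  0.1011] yaw 13.13 F [-0.6 -0.4 -1.1] T [-0.11  0.06 -0.02] w 0.0107 q [-28.6  10.1 103.2  -0.   66.7  48.3]
```

Call:
move_arm(travel=[[0,0,0],[0,0,0],[0,0,0]], spin=[0.06,0.12,0.12], jaw=[1,1,1])

```text
clock: 45.45
position: [0.5243, -0.1963, 0.1011]
tcp_rot: [[0.999, 0.043, -0.001], [0.043, -0.999, -0.001], [-0.001, 0.001, -1.0]]
ft_force: [-2.1, -1.9, -0.3]
gripper_width: 0.0109
```

Run:
```python
from h import *
st()
```

```text
t45.45 pos [ 0.5243 -0.1963  0.1011] yaw 2.44 F [-2.1 -1.9 -0.3] T [-0.42  0.51  0.16] w 0.0109 q [-2.860e+01  1.010e+01  1.032e+02 -1.000e-01  6.680e+01  5.900e+01]
```

Call:
move_arm(travel=[[0,0,0],[0,0,0],[0,0,0]], spin=[0.06,0.06,0.06], jaw=[1,1,1])

```text
clock: 45.82
position: [0.5236, -0.1967, 0.1011]
tcp_rot: [[0.999, -0.049, -0.002], [-0.049, -0.999, -0.002], [-0.002, 0.002, -1.0]]
ft_force: [-5.5, -3.1, 1.4]
gripper_width: 0.0114
```

Run:
```python
from h import *
st()
im,_=grab("scene","scene15")
cv2.imwrite("pics/c22.png",cv2.resize(im[150:250,210:310],None,fx=6,fy=6,interpolation=cv2.INTER_CUBIC)[:,:,::-1])
```

```text
t45.83 pos [ 0.5236 -0.1967  0.1011] yaw -2.83 F [-5.5 -3.1  1.4] T [-0.79  1.04  0.67] w 0.0114 q [-28.6  10.1 103.2  -0.2  66.8  64.3]
```

View pics/c22.png

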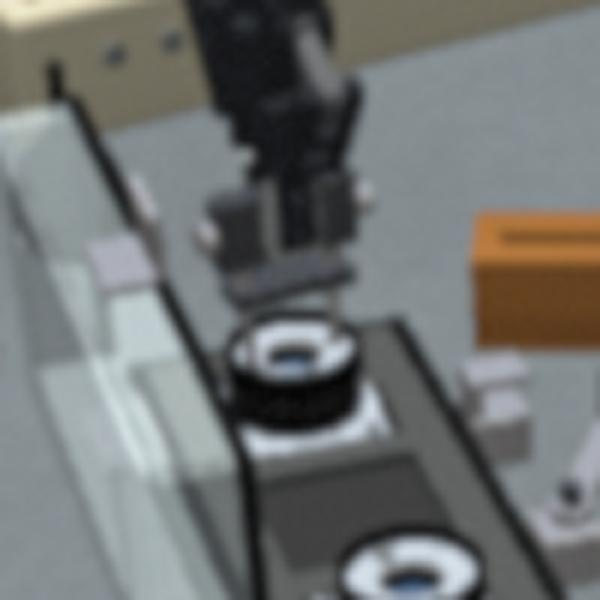

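Call:
move_arm(travel=[[0,0,0],[0,0,0],[0,0,0]], spin=[0.06,0.12,0.12], jaw=[1,1,1])

```text
clock: 46.25
position: [0.5235, -0.1966, 0.1012]
tcp_rot: [[0.973, -0.233, -0.003], [-0.233, -0.973, -0.002], [-0.002, 0.003, -1.0]]
ft_force: [-4.7, -2.4, 1.9]
gripper_width: 0.0109
```

Run:
```python
from h import *
st()
im,_=grab("scene","scene16")
cv2.imwrite("pics/c22.png",cv2.resize(im[150:250,210:310],None,fx=6,fy=6,interpolation=cv2.INTER_CUBIC)[:,:,::-1])
```

```text
t46.25 pos [ 0.5235 -0.1966  0.1012] yaw -13.45 F [-4.7 -2.4  1.9] T [-0.74  1.12  2.51] w 0.0109 q [-28.5  10.1 103.2  -0.2  66.8  75. ]
```

View pics/c22.png

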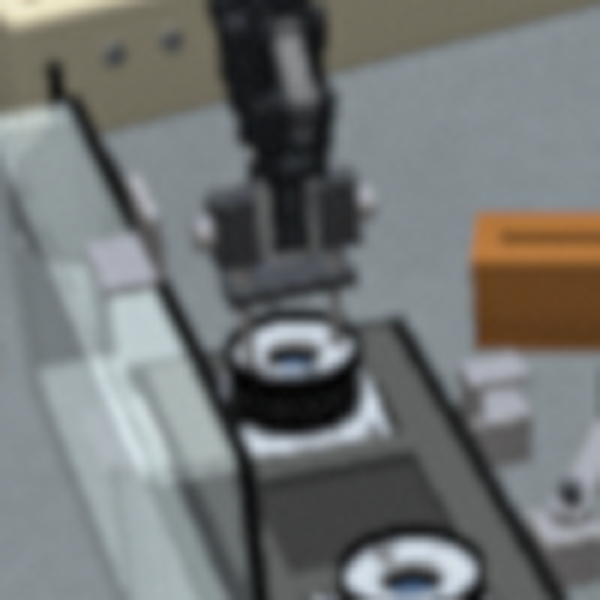

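Call:
move_arm(travel=[[0,0,0],[0,0,0],[0,0,-0.015],[0,0,-0.015],[0,0,-0.015],[0,0,-0.015],[0,0,-0.015]], spin=[-0.08,-0.16,-0.16,-0.1,-0.04,0,0], jaw=[1,1,1,1,1,1,1])

```text
clock: 47.18
position: [0.5243, -0.1958, 0.1038]
tcp_rot: [[0.972, -0.237, -0.001], [-0.237, -0.972, -0.001], [-0.001, 0.001, -1.0]]
ft_force: [-2.7, -2.6, -2.9]
gripper_width: 0.0113
```

Run:
```python
from h import *
st()
```

```text
t47.17 pos [ 0.5243 -0.1958  0.1038] yaw -13.71 F [-2.7 -2.6 -2.9] T [-0.63  0.44  2.36] w 0.0113 q [-2.850e+01  9.900e+00  1.031e+02 -1.000e-01  6.710e+01  7.520e+01]
```

Call:
move_arm(travel=[[0,0,0],[0,0,0],[0,0,0],[0,0,-0.05],[0,0,-0.15],[0,0,-0.28],[0,0,-0.28],[0,0,-0.28]], spin=[-0.08,-0.16,-0.165,-0.165,-0.165,-0.165,-0.165,-0.165], jaw=[1,1,1,1,1,1,1,1])

```text
clock: 48.18
position: [0.5245, -0.1955, 0.1597]
tcp_rot: [[1.0, 0.015, -0.0], [0.015, -1.0, 0.001], [-0.0, -0.001, -1.0]]
ft_force: [-0.6, 0.3, -1.4]
gripper_width: 0.0107
```

Run:
```python
from h import *
plan(.3671,-.2576,.16,-31.56)
im,_=grab("scene","scene17")
cv2.imwrite("pics/c23.png",cv2.resize(im[130:280,200:340],None,fx=4,fy=4,interpolation=cv2.INTER_CUBIC)[:,:,::-1])
```

```text
t48.17 pos [ 0.5245 -0.1955  0.1597] yaw 0.88 F [-0.6  0.3 -1.4] T [ 0.    0.02 -0.01] w 0.0107 q [-28.5   6.4 100.6   0.   73.1  60.6]
travel [-0.7919  0.2983 -0.0016] spin 0.3605 (alt 4.3605 -3.6395)
```

View pics/c23.png

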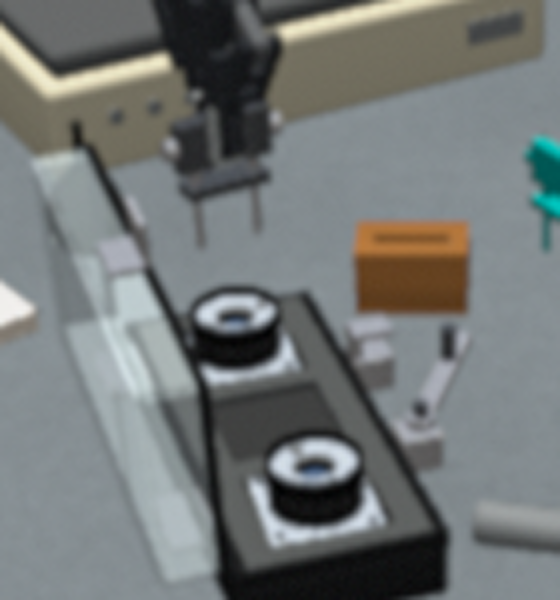

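Call:
move_arm(travel=[[-0.26,0.1,0],[-0.53,0.2,0],[-0.792,0.298,0],[-0.792,0.298,0],[-0.792,0.298,0],[-0.792,0.298,0],[-0.792,0.298,0]], spin=[0.1,0.2,0.3,0.36,0.36,0.36,0.36], jaw=[1,1,1,1,1,1,1])

```text
clock: 49.1
position: [0.3676, -0.2577, 0.1598]
tcp_rot: [[0.854, -0.52, -0.0], [-0.52, -0.854, 0.001], [-0.001, -0.0, -1.0]]
ft_force: [-0.2, -0.0, -0.6]
gripper_width: 0.0109
```

Run:
```python
from h import *
plan(.3671,-.2576,.096,-31.56)
im,d=grab("top","top9"); k=10; out=[]
for c in[(.5568,-.0305),(.5245,-.1957)]:
    u,v=w2px("top",[[*c,.068]])[0]
    M=np.float32([[k,0,-k*(u-16)+(k-1)/2],[0,k,-k*(v-16)+(k-1)/2]])
    out.append(cv2.warpAffine(im,M,(32*k,32*k),flags=cv2.INTER_CUBIC))
cv2.imwrite("pics/c24.png",np.hstack(out)[:,:,::-1])
im,_=grab("scene","scene18")
cv2.imwrite("pics/c25.png",cv2.resize(im[110:230,240:360],None,fx=5,fy=5,interpolation=cv2.INTER_CUBIC)[:,:,::-1])
p=px2w("scene",[[250.2,190.8],[264.5,187]],.1197); print(p, np.degrees(np.arctan2(*(p[1]-p[0])[[1,0]])),np.linalg.norm(p[1]-p[0]))
```

```text
t49.10 pos [ 0.3676 -0.2577  0.1598] yaw -31.35 F [-0.2 -0.  -0.6] T [ 0.    0.04 -0.01] w 0.0109 q [-45.1  -9.5 116.1   0.   73.4  76.2]
travel [-0.0025  0.0012  0.3189] spin 0.0023 (alt 4.0023 -3.9977)
[[ 0.53543931 -0.20635219  0.1197    ]
 [ 0.4983152  -0.20549207  0.1197    ]] 178.67275959708834 0.03713407006512206
```

View pics/c24.png

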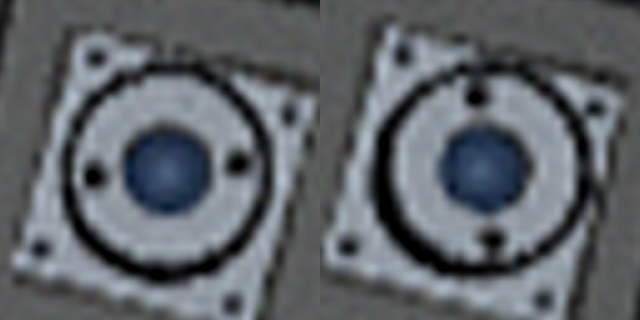

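View pics/c25.png

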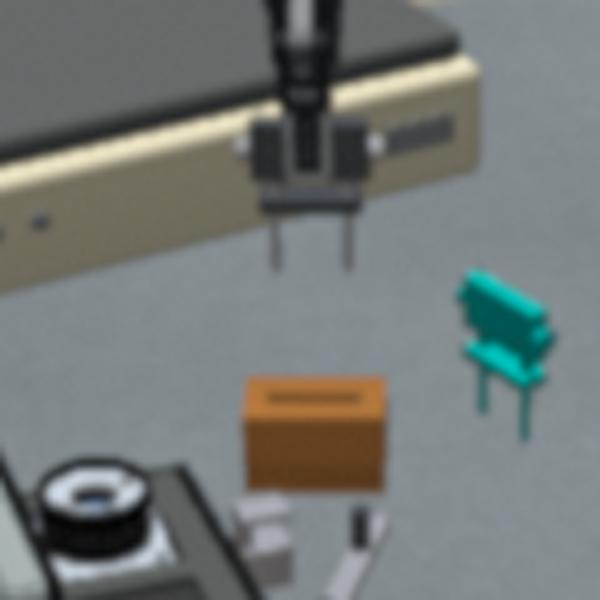

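Call:
move_arm(travel=[[-0.002,0,0.1],[-0.002,0,0.2],[-0.002,0,0.27],[-0.002,0,0.27],[-0.002,0,0.27]], spin=[0.002,0.002,0.002,0.002,0.002], jaw=[1,1,1,1,1])

```text
clock: 49.82
position: [0.3674, -0.2582, 0.1067]
tcp_rot: [[0.851, -0.525, 0.001], [-0.525, -0.851, -0.001], [0.001, 0.0, -1.0]]
ft_force: [-0.2, -0.3, -0.9]
gripper_width: 0.0111
```

Run:
```python
from h import *
plan(.3670,-.2577,.0500,-31.56)
im,_=grab("scene","scene19")
cv2.imwrite("pics/c25.png",cv2.resize(im[130:210,260:340],None,fx=7,fy=7,interpolation=cv2.INTER_CUBIC)[:,:,::-1])
```

```text
t49.83 pos [ 0.3674 -0.2582  0.1067] yaw -31.64 F [-0.2 -0.3 -0.9] T [ 0.01 -0.    0.04] w 0.0111 q [-45.2  -5.8 118.9  -0.   66.8  76.5]
travel [-0.0028 -0.0012  0.2836] spin -0.0009 (alt 3.9991 -4.0009)
```

View pics/c25.png

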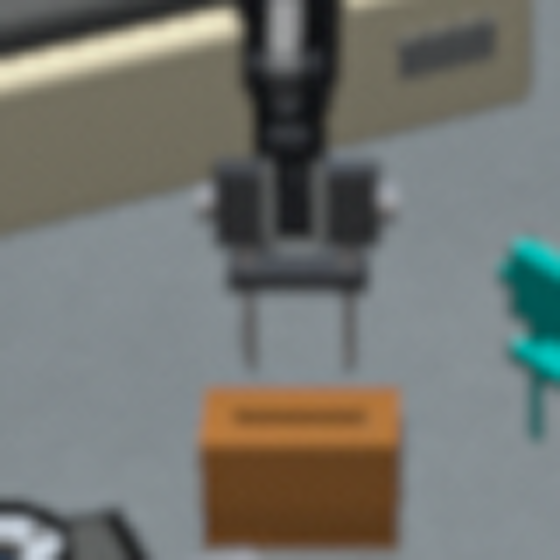

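Legs line up with the slot. Lowering.

Call:
move_arm(travel=[[-0.001,-0.001,0.04],[-0.001,-0.001,0.08],[-0.001,-0.001,0.12],[-0.001,-0.001,0.14],[-0.001,-0.001,0.14]], spin=[0,0,0,0,0], jaw=[1,1,1,1,1])

```text
clock: 50.5
position: [0.3664, -0.2579, 0.0776]
tcp_rot: [[0.851, -0.525, -0.001], [-0.525, -0.851, -0.0], [-0.001, 0.001, -1.0]]
ft_force: [-2.0, -4.0, -4.4]
gripper_width: 0.0106
```

Run:
```python
from h import *
plan(.3670,-.2577,.0500,-31.56)
```

```text
t50.50 pos [ 0.3664 -0.2579  0.0776] yaw -31.65 F [-2.  -4.  -4.4] T [-0.83  0.42 -0.06] w 0.0106 q [-4.520e+01 -3.300e+00  1.201e+02 -1.000e-01  6.320e+01  7.650e+01]
travel [ 0.0022 -0.0022  0.1378] spin -0.001 (alt 3.9990 -4.0010)
```

Call:
move_arm(travel=[[0,0.004,0.03],[0,0.004,0.06],[0,0.004,0.09],[0,0.004,0.12],[0,0.004,0.13],[0,0.004,0.13]], spin=[0,0,0,0,0,0], jaw=[1,1,1,1,1,1])

```text
clock: 51.25
position: [0.3662, -0.2581, 0.0517]
tcp_rot: [[0.851, -0.525, -0.001], [-0.525, -0.851, 0.0], [-0.001, -0.0, -1.0]]
ft_force: [-0.6, -2.1, -2.8]
gripper_width: 0.0113
```

Run:
```python
from h import *
plan(.3670,-.2577,.0500,-31.56)
```

```text
t51.25 pos [ 0.3662 -0.2581  0.0517] yaw -31.65 F [-0.6 -2.1 -2.8] T [-0.48  0.26 -0.09] w 0.0113 q [-45.3  -0.8 121.   -0.   59.9  76.4]
travel [ 0.0024 -0.0037  0.0084] spin -0.001 (alt 3.9990 -4.0010)
```

Call:
move_arm(travel=[[0,0,0.008],[0,0,0.011],[0,0,0.011]], spin=[0,0,0], jaw=[1,1,1])

```text
clock: 51.62
position: [0.3665, -0.2583, 0.05]
tcp_rot: [[0.851, -0.525, 0.0], [-0.525, -0.851, -0.0], [0.0, -0.0, -1.0]]
ft_force: [-0.9, -1.6, -1.3]
gripper_width: 0.0108
```

Call:
move_arm(travel=[[0,0,0],[0,0,0],[0,0,0],[0,0,-0.1],[0,0,-0.3],[0,0,-0.6],[0,0,-0.6],[0,0,-0.6]], spin=[0,0,0,0,0,0,0,0], jaw=[0.2,0.2,0.2,0.2,0.2,0.2,0.2,0.2])

```text
clock: 52.62
position: [0.3664, -0.2582, 0.1698]
tcp_rot: [[0.851, -0.525, 0.0], [-0.525, -0.851, -0.0], [0.0, -0.0, -1.0]]
ft_force: [0.0, 0.3, -0.2]
gripper_width: 0.0341
```

Run:
```python
from h import *
st()
im,_=grab("scene","scene20")
cv2.imwrite("pics/c26.png",cv2.resize(im[130:290,200:360],None,fx=3.7,fy=3.7,interpolation=cv2.INTER_CUBIC)[:,:,::-1])
```

```text
t52.62 pos [ 0.3664 -0.2582  0.1698] yaw -31.65 F [ 0.   0.3 -0.2] T [0.02 0.05 0.01] w 0.0341 q [-45.3 -10.2 115.6   0.   74.6  76.4]
```

View pics/c26.png

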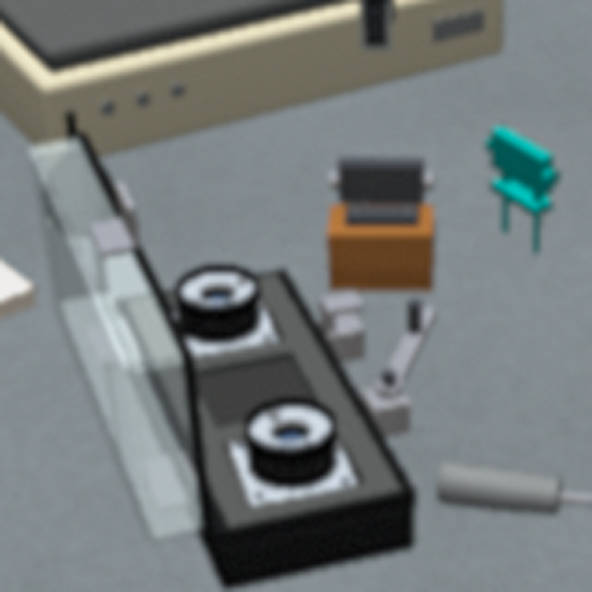

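Call:
move_arm(travel=[[0,0,-0.2],[0,0,-0.38],[0.17,-0.22,-0.38],[0.35,-0.45,-0.38],[0.53,-0.67,-0.38],[0.53,-0.67,-0.38],[0.53,-0.67,-0.38]], spin=[0,0,-0.08,-0.16,-0.23,-0.23,-0.23], jaw=[1,1,1,1,1,1,1])

```text
clock: 53.55
position: [0.526, -0.1993, 0.2437]
tcp_rot: [[0.982, -0.19, -0.004], [-0.19, -0.982, 0.002], [-0.004, -0.001, -1.0]]
ft_force: [0.8, 0.1, 0.8]
gripper_width: -0.0
```

Run:
```python
from h import *
plan(.6882,-.1418,.24,-10.93)
```

```text
t53.55 pos [ 0.526  -0.1993  0.2437] yaw -10.94 F [0.8 0.1 0.8] T [-0.    0.01  0.02] w -0.0000 q [-28.8   3.2  94.7  -0.   82.3  72.2]
travel [ 0.7419 -0.4362  0.0184] spin -0.0001 (alt 3.9999 -4.0001)
```

Call:
move_arm(travel=[[0.25,-0.15,0],[0.5,-0.29,0],[0.742,-0.436,0],[0.742,-0.436,0],[0.742,-0.436,0],[0.742,-0.436,0]], spin=[0,0,0,0,0,0], jaw=[1,1,1,1,1,1])

```text
clock: 54.3
position: [0.6881, -0.1436, 0.2469]
tcp_rot: [[0.981, -0.192, 0.001], [-0.192, -0.981, -0.001], [0.001, 0.0, -1.0]]
ft_force: [0.3, -0.0, -0.2]
gripper_width: 0.0002
```

Run:
```python
from h import *
plan(.6882,-.1418,.123,-10.93)
im,_=grab("scene","scene21"); 
cv2.imwrite("pics/c27.png",cv2.resize(im[80:280,150:350],None,fx=3,fy=3,interpolation=cv2.INTER_CUBIC)[:,:,::-1])
im,d=grab("top","top10")
cv2.imwrite("pics/c28.png",cv2.resize(im[120:250,300:460],None,fx=4,fy=4,interpolation=cv2.INTER_CUBIC)[:,:,::-1])
```

```text
t54.30 pos [ 0.6881 -0.1436  0.2469] yaw -11.06 F [ 0.3 -0.  -0.2] T [-0.04  0.    0.03] w 0.0002 q [-18.2  22.3  72.1  -0.   85.5  82.9]
travel [-0.0013 -0.009   0.6195] spin -0.0014 (alt 3.9986 -4.0014)
```

View pics/c27.png

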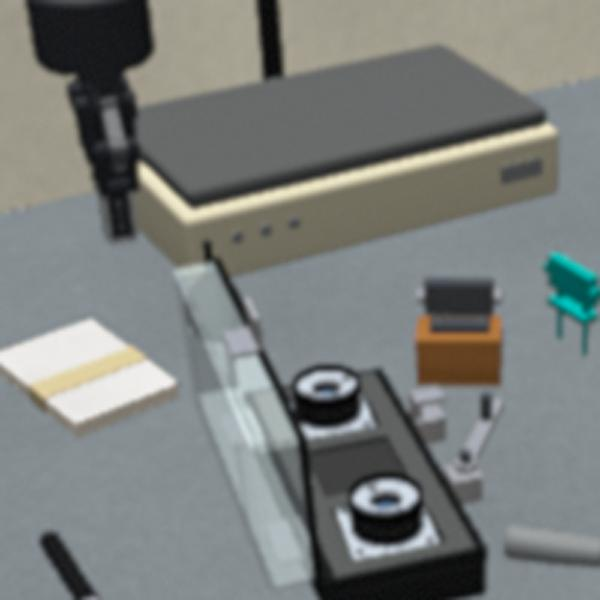

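View pics/c28.png

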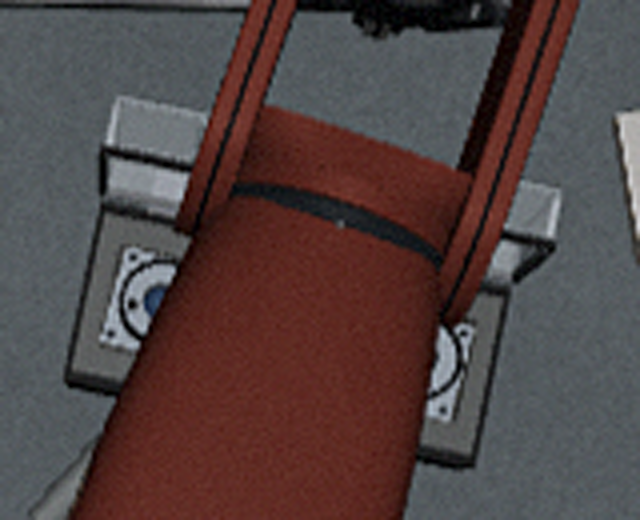

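Call:
move_arm(travel=[[0,-0.008,0.2],[0,-0.008,0.4],[0,-0.008,0.55],[0,-0.008,0.62],[0,-0.008,0.62],[0,-0.008,0.62]], spin=[0,0,0,0,0,0], jaw=[1,1,1,1,1,1])

```text
clock: 55.15
position: [0.6907, -0.1414, 0.1242]
tcp_rot: [[0.982, -0.19, 0.003], [-0.19, -0.982, -0.001], [0.003, 0.0, -1.0]]
ft_force: [0.3, -0.1, 0.3]
gripper_width: 0.0002
```

Run:
```python
from h import *
plan(.6882,-.1418,.123,-10.93)
im,_=grab("scene","scene22"); 
cv2.imwrite("pics/c27.png",cv2.resize(im[80:280,150:350],None,fx=3,fy=3,interpolation=cv2.INTER_CUBIC)[:,:,::-1])
```

```text
t55.15 pos [ 0.6907 -0.1414  0.1242] yaw -10.96 F [ 0.3 -0.1  0.3] T [-0.    0.04 -0.02] w 0.0002 q [-18.   27.2  79.    0.   73.7  83. ]
travel [-0.0116  0.0045  0.0059] spin -0.0004 (alt 3.9996 -4.0004)
```

View pics/c27.png

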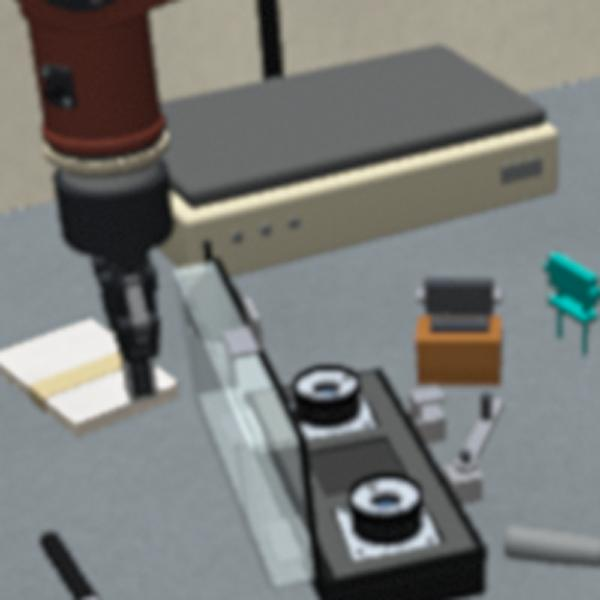

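Call:
move_arm(travel=[[-0.06,0,0],[-0.12,0,0],[-0.16,0,0],[-0.2,0,0],[-0.24,0,0],[-0.28,0,0],[-0.32,0,0],[-0.36,0,0],[-0.4,0,0]], spin=[0,0,0,0,0,0,0,0,0], jaw=[1,1,1,1,1,1,1,1,1])

```text
clock: 56.32
position: [0.6104, -0.1255, 0.122]
tcp_rot: [[0.982, -0.19, -0.0], [-0.19, -0.982, 0.0], [-0.0, 0.0, -1.0]]
ft_force: [2.5, -0.6, 4.4]
gripper_width: 0.0001
```

Run:
```python
from h import *
st()
im,_=grab("scene","scene23"); 
cv2.imwrite("pics/c27.png",cv2.resize(im[80:280,150:350],None,fx=3,fy=3,interpolation=cv2.INTER_CUBIC)[:,:,::-1])
```

```text
t56.33 pos [ 0.6104 -0.1255  0.122 ] yaw -10.95 F [ 2.5 -0.6  4.4] T [-0.08 -0.31  0.01] w 0.0001 q [-18.9  16.9  92.6  -0.   70.5  82.1]
```

View pics/c27.png

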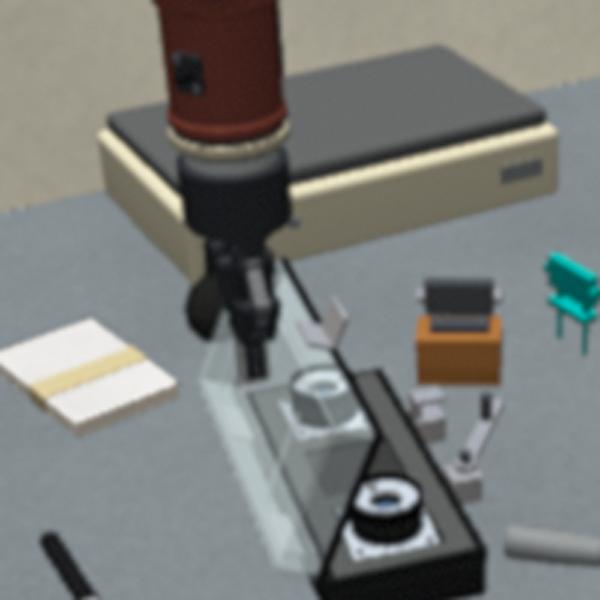

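Call:
move_arm(travel=[[-0.04,0,0],[-0.08,0,0],[-0.12,0,0],[-0.16,0,0],[-0.2,0,0],[-0.24,0,0],[-0.28,0,0],[-0.32,0,0],[-0.36,0,0]], spin=[0,0,0,0,0,0,0,0,0], jaw=[1,1,1,1,1,1,1,1,1])

```text
clock: 57.5
position: [0.5397, -0.1118, 0.1219]
tcp_rot: [[0.982, -0.19, -0.0], [-0.19, -0.982, 0.0], [-0.0, 0.0, -1.0]]
ft_force: [0.5, -0.5, 0.9]
gripper_width: 0.0001
```

Run:
```python
from h import *
s=st()
p=np.array(s["position"][:2])-[.5409,-.1134]; print("case",p@[.9819,-.1895],p@[.1895,.9819])
im,_=grab("scene","scene24"); 
cv2.imwrite("pics/c27.png",cv2.resize(im[80:280,150:350],None,fx=3,fy=3,interpolation=cv2.INTER_CUBIC)[:,:,::-1])
```

```text
t57.50 pos [ 0.5397 -0.1118  0.1219] yaw -10.95 F [ 0.5 -0.5  0.9] T [-0.02 -0.2   0.01] w 0.0001 q [-19.9   7.5 103.7  -0.   68.8  81. ]
case -0.0014482491342390792 0.0013166203048449693
```

View pics/c27.png

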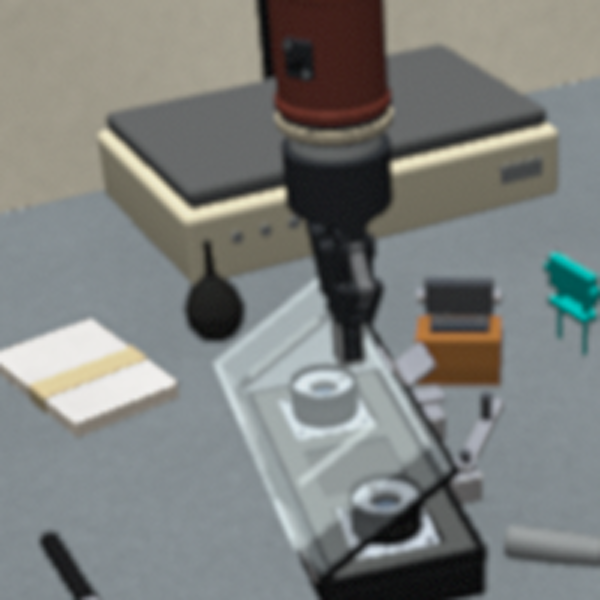

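Run:
```python
from h import *
im=cv2.imread("pics/top0.png")
k=14;x0,y0=340,217
M=np.float32([[k,0,-k*x0+(k-1)/2],[0,k,-k*y0+(k-1)/2]])
cv2.imwrite("pics/c29.png",cv2.warpAffine(im,M,(56*k,42*k),flags=cv2.INTER_CUBIC))
o=np.array([.5409-.0005,-.1134-.0008]);ex=np.array([.9819,-.1895]);ey=np.array([.1895,.9819])
for nm,p in dict(pivot=(-.074,.045),knobclosed=(-.074,.045-.062)).items():
    w=o+p[0]*ex+p[1]*ey; print(nm,[(w2px("top",[[*w,z]])[0]-[x0,y0])*k for z in(.06,.082)])
for th in(.5,.6,.7,.8):
    p=(-.074-.062*np.sin(th),.045-.062*np.cos(th)); w=o+p[0]*ex+p[1]*ey; print(th,(w2px("top",[[*w,.082]])[0]-[x0,y0])*k)
    p=(-.074-.088*np.sin(th),.045-.088*np.cos(th)); w=o+p[0]*ex+p[1]*ey; print(th,(w2px("top",[[*w,.06]])[0]-[x0,y0])*k)
```

```text
pivot [array([125.96153918, 133.94671121]), array([131.01645875, 124.758141  ])]
knobclosed [array([459.22253834, 204.98689557]), array([469.42437832, 196.89540008])]
0.5 [394.07504924 350.11914678]
0.5 [493.82618626 449.11760403]
0.6 [370.33074812 375.19075665]
0.6 [460.64823431 484.21170094]
0.7 [344.18150514 397.76646624]
0.7 [424.09924093 515.818484  ]
0.8 [315.88842825 417.61810341]
0.8 [384.54405774 543.61705681]
```

View pics/c29.png

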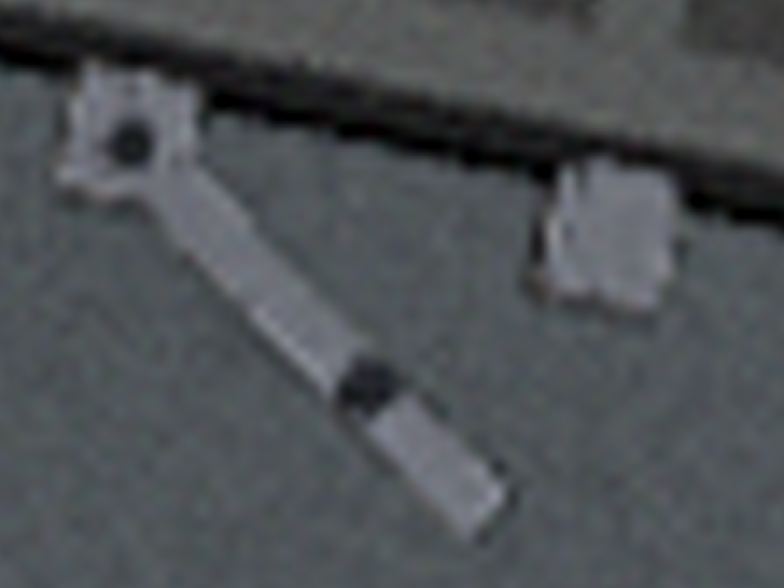

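Call:
move_arm(travel=[[0,0,-0.12],[0,0,-0.12],[-0.2,0,-0.12],[-0.43,-0.008,-0.12],[-0.43,-0.008,-0.12],[-0.43,-0.008,-0.12]], spin=[0,0,0,0,0,0], jaw=[1,1,1,1,1,1])

```text
clock: 58.3
position: [0.4566, -0.0942, 0.1458]
tcp_rot: [[0.982, -0.19, 0.001], [-0.19, -0.982, -0.0], [0.001, 0.0, -1.0]]
ft_force: [-0.3, -0.1, 0.0]
gripper_width: -0.0001
```

```bash
cat >> h.py <<'E'
O=np.array([.5409,-.1134]);EX=np.array([.9819,-.1895]);EY=np.array([.1895,.9819])
def cplan(cx,cy,z,psi=-10.93):
    w=O+cx*EX+cy*EY; plan(w[0],w[1],z,psi)
    p=manip.state()["position"][:2]-O; print("case",p@EX*1000,p@EY*1000)
E
python3 - <<'E'
from h import *
cplan(-.087,.003,.05)
im,_=grab("scene","scene25"); 
cv2.imwrite("pics/c30.png",cv2.resize(im[120:280,200:360],None,fx=3.7,fy=3.7,interpolation=cv2.INTER_CUBIC)[:,:,::-1])
im,_=grab("top","top11")
E
```

```text
t58.30 pos [ 0.4566 -0.0942  0.1458] yaw -10.96 F [-0.3 -0.1  0. ] T [-0.05  0.01  0.01] w -0.0001 q [-21.4  -6.  114.6   0.   71.4  79.6]
travel [-0.0028 -0.0008  0.4791] spin -0.0003 (alt 3.9997 -4.0003)
case -86.44037236464824 2.8445426033022514
```

View pics/c30.png

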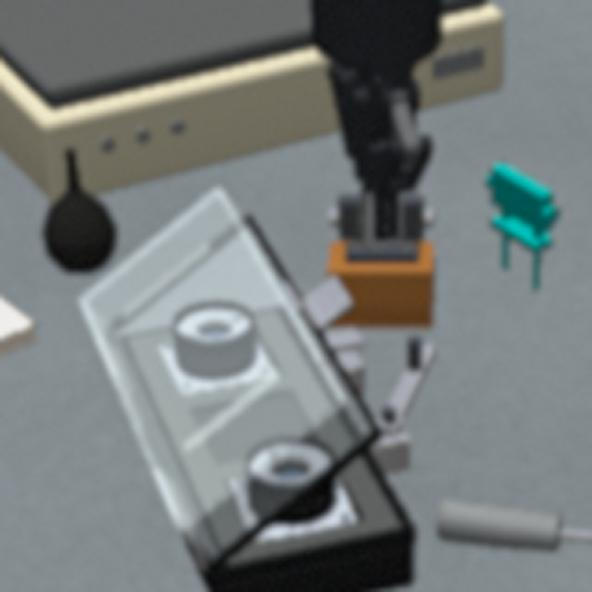

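Call:
move_arm(travel=[[-0.003,0,0.15],[-0.003,0,0.3],[-0.003,0,0.4],[-0.003,0,0.475],[-0.003,0,0.475],[-0.003,0,0.475]], spin=[0,0,0,0,0,0], jaw=[1,1,1,1,1,1])

```text
clock: 59.15
position: [0.4565, -0.0943, 0.0516]
tcp_rot: [[0.982, -0.19, 0.001], [-0.19, -0.982, -0.0], [0.001, 0.0, -1.0]]
ft_force: [0.5, -0.5, 0.4]
gripper_width: -0.0
```

Run:
```python
from h import *
cplan(-.1085,.003,.05)
im,_=grab("scene","scene26"); 
cv2.imwrite("pics/c30.png",cv2.resize(im[150:280,240:370],None,fx=4.5,fy=4.5,interpolation=cv2.INTER_CUBIC)[:,:,::-1])
```

```text
t59.15 pos [ 0.4565 -0.0943  0.0516] yaw -10.95 F [ 0.5 -0.5  0.4] T [0.02 0.02 0.  ] w -0.0000 q [-21.4   1.6 118.5  -0.   59.8  79.6]
travel [-0.1099 -0.0009  0.0081] spin -0.0002 (alt 3.9998 -4.0002)
case -86.52822579001007 2.803781163845994
```

View pics/c30.png

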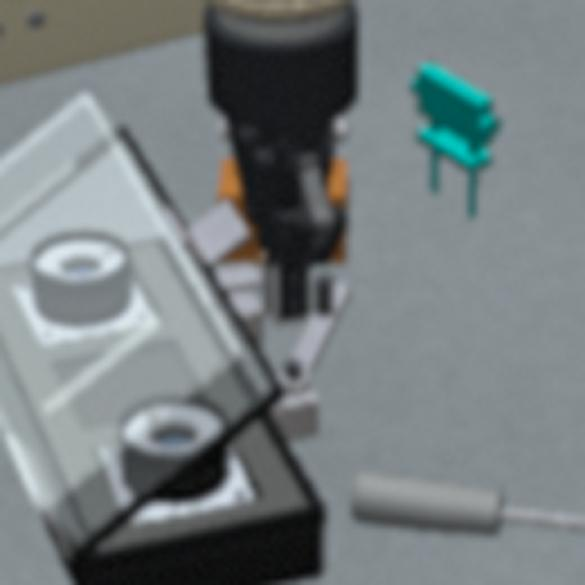

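Call:
move_arm(travel=[[-0.03,0,0],[-0.06,0,0],[-0.09,0,0],[-0.115,0,0],[-0.115,0,0]], spin=[0,0,0,0,0], jaw=[1,1,1,1,1])

```text
clock: 59.82
position: [0.4393, -0.0865, 0.0527]
tcp_rot: [[0.981, -0.193, 0.016], [-0.193, -0.981, 0.005], [0.014, -0.008, -1.0]]
ft_force: [24.7, 17.8, -11.4]
gripper_width: 0.0
```

Run:
```python
from h import *
cplan(-.1085,.003,.05)
im,_=grab("scene","scene27"); 
cv2.imwrite("pics/c30.png",cv2.resize(im[150:280,240:370],None,fx=4.5,fy=4.5,interpolation=cv2.INTER_CUBIC)[:,:,::-1])
```

```text
t59.83 pos [ 0.4393 -0.0865  0.0527] yaw -11.11 F [ 24.7  17.8 -11.4] T [ 2.97 -4.26 -0.11] w 0.0000 q [-21.7  -1.7 121.7   0.7  59.3  79. ]
travel [-0.0183  0.021   0.0133] spin -0.002 (alt 3.9980 -4.0020)
case -104.8238472127779 7.186879735862531
```

View pics/c30.png

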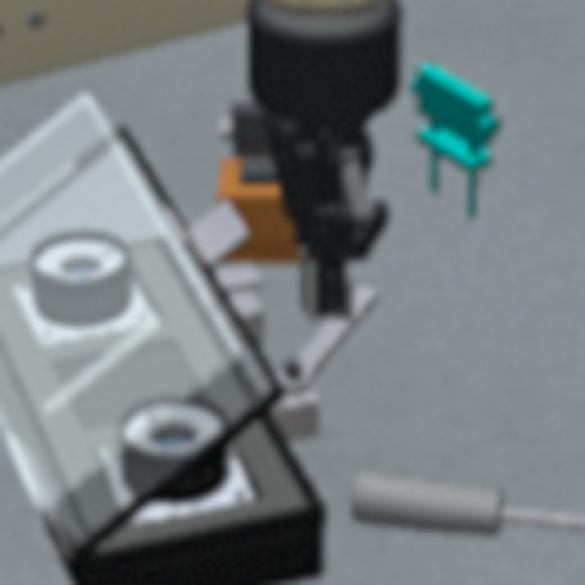

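Call:
move_arm(travel=[[0.04,0,0],[0.1,0,0],[0.1,0,0],[0.1,0,-0.2],[0.1,0,-0.45],[0.1,0,-0.5],[0.1,0,-0.5]], spin=[0,0,0,0,0,0,0], jaw=[1,1,1,1,1,1,1])

```text
clock: 60.75
position: [0.4527, -0.0937, 0.1513]
tcp_rot: [[0.982, -0.19, 0.001], [-0.19, -0.982, -0.001], [0.001, 0.0, -1.0]]
ft_force: [0.4, 0.5, -0.6]
gripper_width: -0.0
```

Run:
```python
from h import *
cplan(-.01,.0,.15)
```

```text
t60.75 pos [ 0.4527 -0.0937  0.1513] yaw -10.97 F [ 0.4  0.5 -0.6] T [0.03 0.02 0.02] w -0.0000 q [-21.5  -7.  114.8  -0.   72.1  79.5]
travel [0.4019 0.0129 0.0064] spin -0.0004 (alt 3.9996 -4.0004)
case -90.38599587176707 2.637659214565228
```

Call:
move_arm(travel=[[0.15,0.01,-0.02],[0.3,0.013,-0.02],[0.37,0.013,-0.02],[0.37,0.013,0],[0.37,0.013,0.05],[0.36,0.013,0.1],[0.35,0.013,0.15],[0.34,0.013,0.2],[0.33,0.013,0.25],[0.32,0.013,0.3],[0.31,0.013,0.35],[0.3,0.013,0.38]], spin=[0,0,0,0,0,0,0,0,0,0,0,0], jaw=[1,1,1,1,1,1,1,1,1,1,1,1])

```text
clock: 62.25
position: [0.5104, -0.1071, 0.0738]
tcp_rot: [[0.982, -0.19, -0.001], [-0.19, -0.982, 0.0], [-0.001, -0.0, -1.0]]
ft_force: [-0.8, 0.6, 0.6]
gripper_width: -0.0002
```

Run:
```python
from h import *
cplan(-.03,.0,.067)
im,_=grab("scene","scene28"); 
cv2.imwrite("pics/c30.png",cv2.resize(im[130:290,210:370],None,fx=3.7,fy=3.7,interpolation=cv2.INTER_CUBIC)[:,:,::-1])
```

```text
t62.25 pos [ 0.5104 -0.1071  0.0738] yaw -10.95 F [-0.8  0.6  0.6] T [0.06 0.15 0.07] w -0.0002 q [-20.5   7.2 109.8  -0.   63.1  80.4]
travel [0.0055 0.002  0.0341] spin -0.0002 (alt 3.9998 -4.0002)
case -31.097756034833676 0.39140062337643516
```

View pics/c30.png

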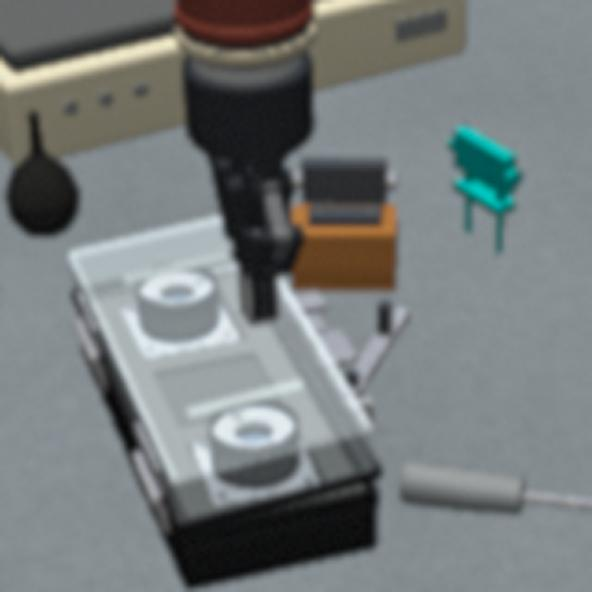

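Nearly shut. I'll press down in small steps until the force rises.

Call:
move_arm(travel=[[0,0,0.01],[0,0,0.02],[0,0,0.03],[0,0,0.03]], spin=[0,0,0,0], jaw=[1,1,1,1])

```text
clock: 62.8
position: [0.5112, -0.1073, 0.0689]
tcp_rot: [[0.982, -0.19, 0.0], [-0.19, -0.982, -0.0], [0.0, -0.0, -1.0]]
ft_force: [-0.2, -0.3, -0.1]
gripper_width: -0.0
```

Call:
move_arm(travel=[[0,0,0.005],[0,0,0.01],[0,0,0.01]], spin=[0,0,0], jaw=[1,1,1])

```text
clock: 63.18
position: [0.5111, -0.1073, 0.0672]
tcp_rot: [[0.982, -0.19, -0.0], [-0.19, -0.982, -0.0], [-0.0, 0.0, -1.0]]
ft_force: [-2.2, -0.3, 3.0]
gripper_width: 0.0003
```

Call:
move_arm(travel=[[0,0,0.006],[0,0,0.01],[0,0,0.01]], spin=[0,0,0], jaw=[1,1,1])

```text
clock: 63.55
position: [0.5112, -0.1074, 0.0671]
tcp_rot: [[0.982, -0.19, -0.0], [-0.19, -0.982, -0.0], [-0.0, 0.0, -1.0]]
ft_force: [-8.5, 2.3, 18.7]
gripper_width: -0.0001
```

Call:
move_arm(travel=[[0,0,0.004],[0,0,0.006],[0,0,0.006]], spin=[0,0,0], jaw=[1,1,1])

```text
clock: 63.92
position: [0.5112, -0.1074, 0.067]
tcp_rot: [[0.982, -0.19, -0.001], [-0.19, -0.982, -0.0], [-0.0, 0.0, -1.0]]
ft_force: [-13.6, 4.5, 27.6]
gripper_width: -0.0
```

Run:
```python
from h import *
st()
im,_=grab("scene","scene29"); 
cv2.imwrite("pics/c30.png",cv2.resize(im[150:300,220:360],None,fx=4,fy=4,interpolation=cv2.INTER_CUBIC)[:,:,::-1])
```

```text
t63.92 pos [ 0.5112 -0.1074  0.067 ] yaw -10.93 F [-13.6   4.5  27.6] T [0.73 2.35 0.02] w -0.0000 q [-20.5   7.8 109.9  -0.   62.3  80.4]
```

View pics/c30.png

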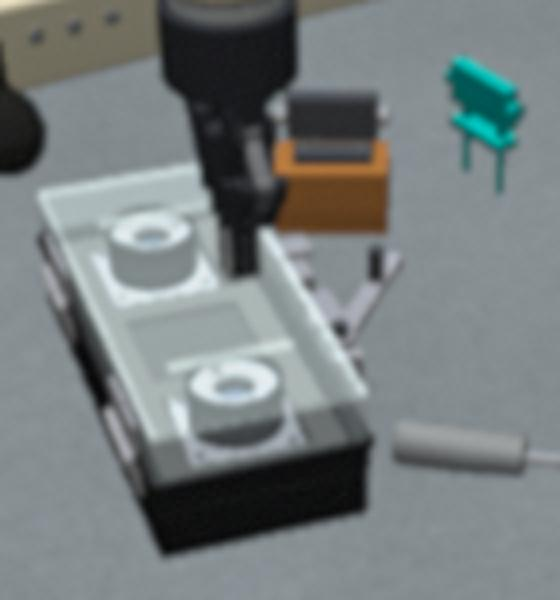

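Call:
move_arm(travel=[[0,0,-0.15],[0,0,-0.25],[-0.2,-0.03,-0.25],[-0.4,-0.06,-0.25],[-0.6,-0.08,-0.25],[-0.6,-0.08,-0.25],[-0.6,-0.08,-0.25]], spin=[0,0,0,0,0,0,0], jaw=[1,1,1,1,1,1,1])

```text
clock: 64.85
position: [0.3972, -0.0692, 0.1142]
tcp_rot: [[0.982, -0.19, 0.002], [-0.19, -0.982, -0.001], [0.002, 0.0, -1.0]]
ft_force: [0.0, 0.2, -0.6]
gripper_width: 0.0002
```

Run:
```python
from h import *
cplan(-.15,.016,.05)
im,_=grab("top","top12"); 
k=6;x0,y0=330,205
M=np.float32([[k,0,-k*x0+(k-1)/2],[0,k,-k*y0+(k-1)/2]])
cv2.imwrite("pics/c31.png",cv2.warpAffine(im,M,(90*k,70*k),flags=cv2.INTER_CUBIC)[:,:,::-1])
for th in(.8,.9,1.0):
    p=O-[.0005,.0008]+(-.074-.062*np.sin(th))*EX+(.045-.062*np.cos(th))*EY; print(th,(w2px("top",[[*p,.082]])[0]-[x0,y0])*k)
im,_=grab("scene","scene30"); 
cv2.imwrite("pics/c30.png",cv2.resize(im[150:300,220:360],None,fx=4,fy=4,interpolation=cv2.INTER_CUBIC)[:,:,::-1])
```

```text
t64.85 pos [ 0.3972 -0.0692  0.1142] yaw -10.96 F [ 0.   0.2 -0.6] T [-0.01  0.02 -0.01] w 0.0002 q [-21.1 -13.7 124.8   0.   68.8  79.8]
travel [-0.0029  0.001   0.3211] spin -0.0003 (alt 3.9997 -4.0003)
case -149.43314446084497 16.203064765313474
0.8 [195.38075496 250.97918718]
0.9 [182.4576722  258.23345717]
1.0 [168.8666048  264.16061571]
```

View pics/c31.png

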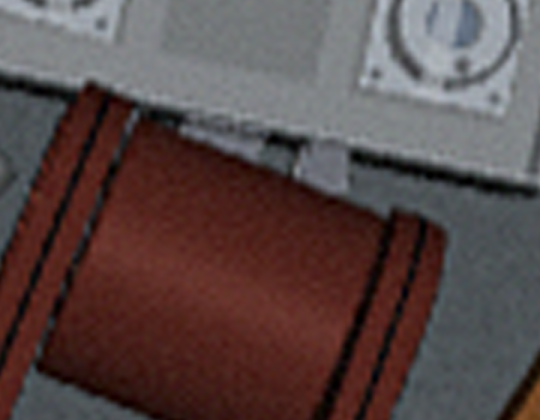

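View pics/c30.png

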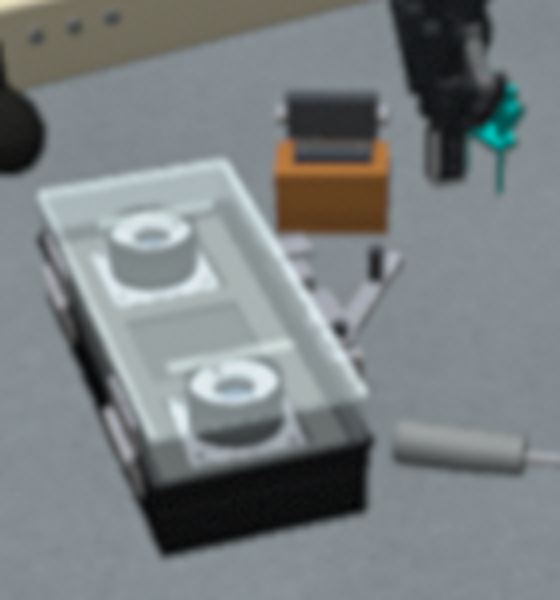

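Call:
move_arm(travel=[[0,0,0.15],[0,0,0.25],[0,0,0.315],[0,0,0.315],[0,0,0.315]], spin=[0,0,0,0,0], jaw=[1,1,1,1,1])

```text
clock: 65.58
position: [0.397, -0.0691, 0.0513]
tcp_rot: [[0.982, -0.19, 0.001], [-0.19, -0.982, -0.0], [0.001, 0.0, -1.0]]
ft_force: [-0.1, 0.0, -0.2]
gripper_width: 0.0002
```

Run:
```python
from h import *
cplan(-.142,.016,.05)
p=px2w("scene",[[314,215.5]],.072)[0,:2]-O; print("knob case",p@EX,p@EY, np.arctan2(-.074-p@EX,.045-p@EY))
```

```text
t65.58 pos [ 0.397  -0.0691  0.0513] yaw -10.95 F [-0.1  0.  -0.2] T [ 0.01 -0.01 -0.01] w 0.0002 q [-21.1  -7.6 127.4   0.   60.2  79.8]
travel [0.0384 0.0011 0.0067] spin -0.0002 (alt 3.9998 -4.0002)
case -149.67675326996542 16.23064855044989
knob case -0.1174571361204545 -0.008490109919925664 0.6822762595093419
```

Run:
```python
from h import *
im,_=grab("scene","scene31"); 
k=14;x0,y0=288,200
M=np.float32([[k,0,-k*x0+(k-1)/2],[0,k,-k*y0+(k-1)/2]])
b=cv2.warpAffine(im,M,(50*k,42*k),flags=cv2.INTER_CUBIC)
for th,c in((.6,(255,0,0)),(.8,(0,255,0)),(1.,(0,0,255))):
    f=lambda r,z:tuple(int(t) for t in (w2px("scene",[[*(O-[.0005,.0008]+(-.074-r*np.sin(th))*EX+(.045-r*np.cos(th))*EY),z]])[0]-[x0,y0])*k)
    cv2.line(b,f(.02,.06),f(.088,.06),c,2); cv2.circle(b,f(.062,.082),5,c,2)
cv2.imwrite("pics/c32.png",b[:,:,::-1])
```

```text
(no output)
```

View pics/c32.png

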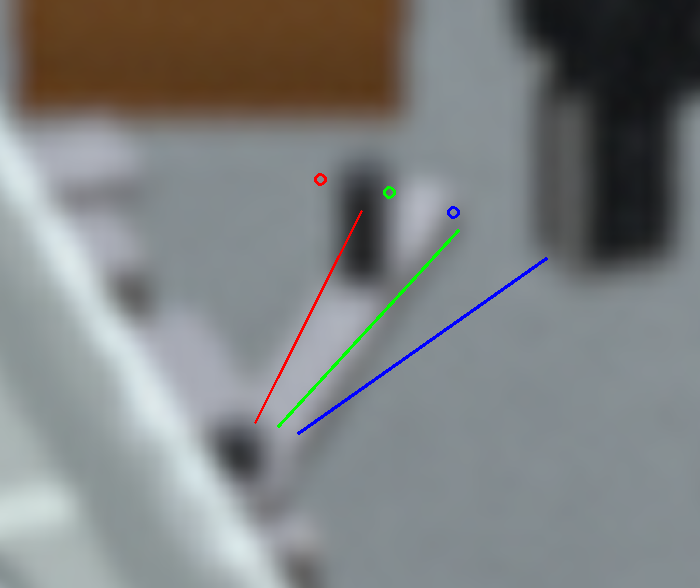

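Call:
move_arm(travel=[[0,0.076,0],[0.04,0.076,0],[0.075,0.076,0],[0.09,0.076,0],[0.117,0.098,0],[0.145,0.118,0],[0.175,0.131,0],[0.202,0.142,0],[0.225,0.148,0],[0.248,0.151,0],[0.275,0.155,0],[0.275,0.155,0]], spin=[0,0,0,0,0,0,0,0,0,0,0,0], jaw=[1,1,1,1,1,1,1,1,1,1,1,1])

```text
clock: 67.12
position: [0.4451, -0.1097, 0.0509]
tcp_rot: [[0.982, -0.19, 0.001], [-0.19, -0.982, 0.0], [0.001, -0.0, -1.0]]
ft_force: [0.1, 0.1, 0.5]
gripper_width: -0.0002
```

Run:
```python
from h import *
cplan(-.091,-.015,.05)
im,_=grab("scene","scene32"); 
cv2.imwrite("pics/c33.png",cv2.resize(im[170:250,260:350],None,fx=7,fy=7,interpolation=cv2.INTER_CUBIC)[:,:,::-1])
```

```text
t67.12 pos [ 0.4451 -0.1097  0.0509] yaw -10.95 F [0.1 0.1 0.5] T [ 0.04 -0.02 -0.04] w -0.0002 q [-23.7   0.6 119.6   0.   59.7  77.2]
travel [0.0187 0.0022 0.0044] spin -0.0002 (alt 3.9998 -4.0002)
case -94.74082781848666 -14.555596112470848
```

View pics/c33.png

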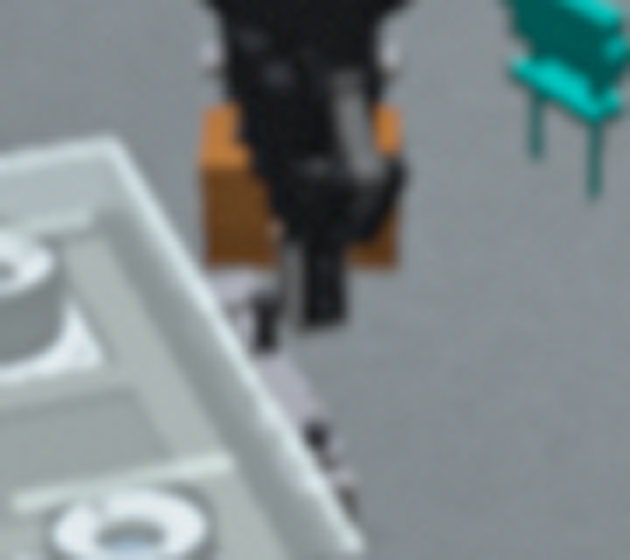

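Call:
move_arm(travel=[[0.01,0.002,0],[0.02,0.002,0],[0.025,0.002,0],[0.025,0.002,0]], spin=[0,0,0,0], jaw=[1,1,1,1])

```text
clock: 67.68
position: [0.4486, -0.1109, 0.0506]
tcp_rot: [[0.982, -0.19, -0.002], [-0.19, -0.982, 0.0], [-0.002, -0.0, -1.0]]
ft_force: [-5.0, 1.2, 2.9]
gripper_width: -0.0
```

Call:
move_arm(travel=[[0.005,0,0],[0.01,0,0],[0.01,0,0]], spin=[0,0,0], jaw=[1,1,1])

```text
clock: 68.05
position: [0.4488, -0.111, 0.0503]
tcp_rot: [[0.982, -0.19, -0.005], [-0.19, -0.982, 0.001], [-0.006, -0.0, -1.0]]
ft_force: [-12.0, 1.7, 8.2]
gripper_width: 0.0005
```

Run:
```python
from h import *
cplan(-.091,-.015,.05)
```

```text
t68.05 pos [ 0.4488 -0.111   0.0503] yaw -10.93 F [-12.    1.7   8.2] T [ 0.21  1.83 -0.11] w 0.0005 q [-2.360e+01  1.500e+00  1.188e+02 -1.000e-01  6.000e+01  7.730e+01]
travel [-0.0006 -0.0003  0.0016] spin -0.0 (alt 4.0000 -4.0000)
case -90.88165227836434 -15.054562119420298
```

Call:
move_arm(travel=[[-0.05,0,0],[-0.15,0,0],[-0.15,0,-0.3],[-0.15,0,-0.6],[-0.15,0,-0.7],[-0.15,0,-0.7]], spin=[0,0,0,0,0,0], jaw=[1,1,1,1,1,1])

```text
clock: 68.8
position: [0.4234, -0.1064, 0.1929]
tcp_rot: [[0.982, -0.19, 0.006], [-0.19, -0.982, -0.002], [0.006, 0.001, -1.0]]
ft_force: [-0.5, -0.4, -0.2]
gripper_width: -0.0
```

Call:
move_arm(travel=[[-0.1,0.25,-0.1],[-0.1,0.5,-0.1],[-0.1,0.75,-0.1],[-0.1,1,-0.1],[-0.1,1,-0.1],[-0.1,1,-0.1]], spin=[0,0,0,0,0,0], jaw=[1,1,1,1,1,1])

```text
clock: 69.55
position: [0.3636, -0.2973, 0.2089]
tcp_rot: [[0.982, -0.191, -0.002], [-0.191, -0.982, 0.003], [-0.002, -0.002, -1.0]]
ft_force: [0.2, 0.9, -0.2]
gripper_width: 0.0004
```

Run:
```python
from h import *
st()
im,_=grab("scene","scene33"); im2,_=grab("top","top13")
a=cv2.resize(im[150:300,220:360],None,fx=3,fy=3,interpolation=cv2.INTER_CUBIC)
b=cv2.resize(im2[130:280,310:430],None,fx=3,fy=3,interpolation=cv2.INTER_CUBIC)
cv2.imwrite("pics/c34.png",np.hstack([a,b])[:,:,::-1])
```

```text
t69.55 pos [ 0.3636 -0.2973  0.2089] yaw -10.99 F [ 0.2  0.9 -0.2] T [ 0.02 -0.01  0.03] w 0.0004 q [-48.9  -8.8 110.    0.   78.9  52.1]
```

View pics/c34.png

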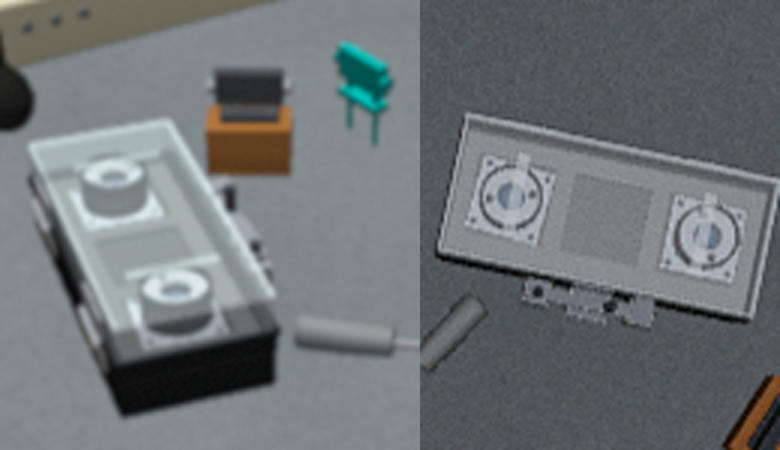

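View pics/top13.png

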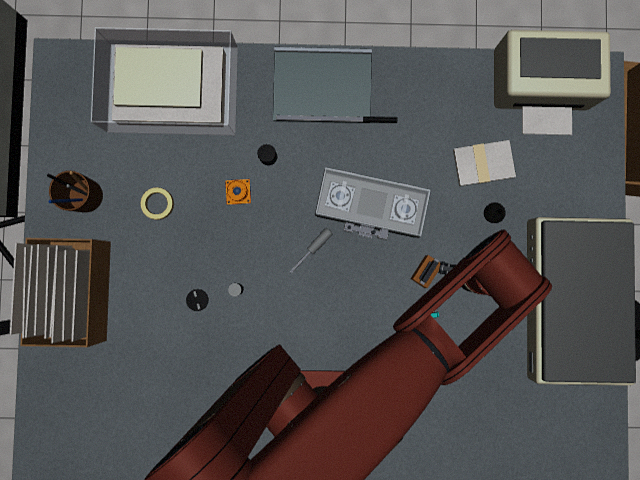

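Run:
```python
from h import *
im,d=grab("top","top14")
k=14;x0,y0=340,215
M=np.float32([[k,0,-k*x0+(k-1)/2],[0,k,-k*y0+(k-1)/2]])
b=cv2.warpAffine(im,M,(52*k,30*k),flags=cv2.INTER_CUBIC)
for th,c in((0,(0,255,0)),(.1,(255,0,0))):
    f=lambda r,z:tuple(int(t) for t in (w2px("top",[[*(O-[.0005,.0008]+(-.074-r*np.sin(th))*EX+(.045-r*np.cos(th))*EY),z]])[0]-[x0,y0])*k)
    cv2.circle(b,f(.062,.082),6,c,2); cv2.circle(b,f(.094,.06),4,c,2)
cv2.imwrite("pics/c35.png",b[:,:,::-1])
```

```text
(no output)
```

View pics/c35.png

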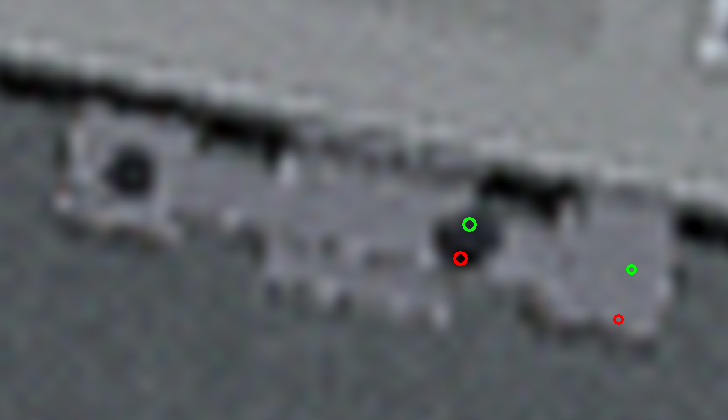

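Run:
```python
from plant import manip
print(manip.state()["clock"]); print(manip.hand_in())
```

```text
69.7
the job is handed in; nothing more can be done
None
```

The job is handed in at 69.7 s, and my last checks found every step done. One thing doesn't fit the description: the rings turned less than I expected.

- **Lenses:** Only two lenses were on the bench, besides the orange one. Both sit flat in the end wells, well2 and well0; the middle well is empty.
- **Rings:** I turned both rings clockwise with the steel spanner until the torque rose sharply, to about 2.5–2.8 N m against 0.08 N m of rubbing. On the second lens I tried again with the pins shallower, and the ring stopped at the same place. In the pictures, both rings ended about 68–69° (1.2 rad) from a board edge.
- **What doesn't fit:** Each ring turned only about 45° relative to its board, where a start "near 0" and a stop at 1.2 rad imply about 69°. I take this to mean the rings started near 0.4 rad, but I could not confirm it.
- **Spanner:** It hangs in its stand with the cross-bar on the top face.
- **Lid and bar:** I first swung the bar further out so it would clear the tongue, then pressed the lid down firmly. Its top is at about 84 mm. I then swung the bar over the tongue until it met a firm stop. The last picture shows it over the tongue with its end in the catch, within about 0.04 rad of closed.
- **Other items:** In the last full pictures, nothing else on the bench had visibly moved. The teal spanner was mostly hidden by the arm from above, but the side view shows it still standing.
- **Height reading:** The reported gripper height was about 31 mm too low, found by touching the bench, and I allowed for it from then on. Before that, one closing of the fingers was in the air above a lens and caught nothing.

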